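# Right the grease cans, rack them and screw their caps tight

## Task

The grease cans on the workshop bench have been knocked about and their screw caps are slack. Stand every can upright in a rack pocket of its own, resting on the pocket's floor, and leave each cap screwed down clockwise until it stops tight. Leave the spanner, screwdriver, mug and steel ring where they are.

Things in the scene. Friction and masses are not known exactly. Their poses are not given: they have to be found in the camera images.
- rack: Plywood rack block 176 x 176 mm, 26 mm high, fixed to the bench, with four square pockets (66 x 66 mm inside, 20 mm deep, centres at x, y = +-45 mm). Origin at the centre of its underside, z up, x and y along its edges.
- rack_hole0 (a point): Centre of the mouth of one rack pocket, on the rack's top face (26 mm above the bench; the pocket's floor lies 20 mm lower); the pocket's sides run along the rack's x and y.
- rack_hole1 (a point): Centre of the mouth of one rack pocket, on the rack's top face (26 mm above the bench; the pocket's floor lies 20 mm lower); the pocket's sides run along the rack's x and y.
- rack_hole2 (a point): Centre of the mouth of one rack pocket, on the rack's top face (26 mm above the bench; the pocket's floor lies 20 mm lower); the pocket's sides run along the rack's x and y.
- rack_hole3 (a point): Centre of the mouth of one rack pocket, on the rack's top face (26 mm above the bench; the pocket's floor lies 20 mm lower); the pocket's sides run along the rack's x and y.
- can1_mid (a point): Metal grease can (may be absent): square body 56 x 56 mm and 78 mm tall with a black ribbed round screw cap on top, about 0.35 kg evenly spread (tilted by up to 25 degrees it settles back upright by itself), all cans alike. Starts lying on a side. The point lies on its long axis, 40 mm above the base (38 mm below the shoulder); its z axis points from the base to the cap, x and y square to the body's sides.
- cap1_mid (a point): Centre of can 1's cap, 40 mm diameter and 28 mm tall: 54 mm above the can's mid point along its z when tight, up to 3.5 mm more when slack. It turns with the cap; z along the can's axis, outward.
- cap1 (a joint): Turn of can 1's cap on its thread, rad: grows when turned clockwise seen from the cap's top, and comes to a hard stop, tight, at 4.0. It starts slack between 1.3 and 2.5, stays where it is left (friction about 0.05 N m), and sinks 8 mm per turn.
- can2_mid (a point): Metal grease can (may be absent): square body 56 x 56 mm and 78 mm tall with a black ribbed round screw cap on top, about 0.35 kg evenly spread (tilted by up to 25 degrees it settles back upright by itself), all cans alike. Starts lying on a side. The point lies on its long axis, 40 mm above the base (38 mm below the shoulder); its z axis points from the base to the cap, x and y square to the body's sides.
- cap2_mid (a point): Centre of can 2's cap, 40 mm diameter and 28 mm tall: 54 mm above the can's mid point along its z when tight, up to 3.5 mm more when slack. It turns with the cap; z along the can's axis, outward.
- cap2 (a joint): Turn of can 2's cap on its thread, rad: grows when turned clockwise seen from the cap's top, and comes to a hard stop, tight, at 4.0. It starts slack between 1.3 and 2.5, stays where it is left (friction about 0.05 N m), and sinks 8 mm per turn.
- can3_mid (a point): Metal grease can (may be absent): square body 56 x 56 mm and 78 mm tall with a black ribbed round screw cap on top, about 0.35 kg evenly spread (tilted by up to 25 degrees it settles back upright by itself), all cans alike. Starts lying on a side. The point lies on its long axis, 40 mm above the base (38 mm below the shoulder); its z axis points from the base to the cap, x and y square to the body's sides.
- cap3_mid (a point): Centre of can 3's cap, 40 mm diameter and 28 mm tall: 54 mm above the can's mid point along its z when tight, up to 3.5 mm more when slack. It turns with the cap; z along the can's axis, outward.
- cap3 (a joint): Turn of can 3's cap on its thread, rad: grows when turned clockwise seen from the cap's top, and comes to a hard stop, tight, at 4.0. It starts slack between 1.3 and 2.5, stays where it is left (friction about 0.05 N m), and sinks 8 mm per turn.
- can4_mid (a point): Metal grease can (may be absent): square body 56 x 56 mm and 78 mm tall with a black ribbed round screw cap on top, about 0.35 kg evenly spread (tilted by up to 25 degrees it settles back upright by itself), all cans alike. Starts standing upright, not in the rack. The point lies on its long axis, 40 mm above the base (38 mm below the shoulder); its z axis points from the base to the cap, x and y square to the body's sides.
- cap4_mid (a point): Centre of can 4's cap, 40 mm diameter and 28 mm tall: 54 mm above the can's mid point along its z when tight, up to 3.5 mm more when slack. It turns with the cap; z along the can's axis, outward.
- cap4 (a joint): Turn of can 4's cap on its thread, rad: grows when turned clockwise seen from the cap's top, and comes to a hard stop, tight, at 4.0. It starts slack between 1.3 and 2.5, stays where it is left (friction about 0.05 N m), and sinks 8 mm per turn.
- spanner: Bystander: steel open-ended spanner lying on the far side of the bench. Leave alone.
- driver: Bystander: screwdriver lying on the far side of the bench. Leave alone.
- mug: Bystander: white mug (80 mm wide, 90 mm tall) standing left of the rack; origin at its underside. Leave alone.
- disc: Bystander: flat steel ring, 150 mm across, 8 mm thick, lying to the robot's right; origin at its underside. Leave alone.
Mind the look-alikes: they are no part of the job. What is shaped like the part that bears can1_mid but brown is not meant.

How it is judged:
At the end, for the whole second after the job is handed in: Every can present stands upright (within 0.1 rad) on the floor of a rack pocket, within 14 mm of its centre, at rest, and its cap is within 0.15 rad of its tight stop (cap joint above 3.85) (angle between each of can1_mid, can2_mid, can3_mid, can4_mid's own z axis and vertical below 0.1 rad and z of can1_mid in the frame of rack between 0.035 and 0.052 m and (horizontal distance between can1_mid and rack_hole0 below 0.014 m or horizontal distance between can1_mid and rack_hole1 below 0.014 m or horizontal distance between can1_mid and rack_hole2 below 0.014 m or horizontal distance between can1_mid and rack_hole3 below 0.014 m) and value of joint each of cap1, cap2, cap3, cap4 above 3.85 rad and linear speed of each of can1, can2, can3, can4 below 0.02 m/s and z of can2_mid in the frame of rack between 0.035 and 0.052 m and (horizontal distance between can2_mid and rack_hole0 below 0.014 m or horizontal distance between can2_mid and rack_hole1 below 0.014 m or horizontal distance between can2_mid and rack_hole2 below 0.014 m or horizontal distance between can2_mid and rack_hole3 below 0.014 m) and z of can3_mid in the frame of rack between 0.035 and 0.052 m and (horizontal distance between can3_mid and rack_hole0 below 0.014 m or horizontal distance between can3_mid and rack_hole1 below 0.014 m or horizontal distance between can3_mid and rack_hole2 below 0.014 m or horizontal distance between can3_mid and rack_hole3 below 0.014 m) and z of can4_mid in the frame of rack between 0.035 and 0.052 m and (horizontal distance between can4_mid and rack_hole0 below 0.014 m or horizontal distance between can4_mid and rack_hole1 below 0.014 m or horizontal distance between can4_mid and rack_hole2 below 0.014 m or horizontal distance between can4_mid and rack_hole3 below 0.014 m)); the robot touches nothing.
It fails at once if a bystander (spanner, screwdriver, mug or steel ring) is moved more than 4 cm (distance of any of spanner, driver, mug, disc from where it was at the start of the episode above 0.04 m).
Of can1, can2, can3, can4 only 3 to 4 are there at a start; the rules pass over those that are not, and their reading is None.
At some moment in a run one of can1, can2, can3, can4 may be knocked a few centimetres aside while the robot is not near it.
Once in a run the grip may slacken for a moment while it holds something.
It also fails if it takes over 210 s, if anything falls off the work surface, if the arm or the gripper's body presses on something with over 40 N, if the wrist force passes 120 N, or if a joint passes its speed limit or range.

## Robot

A 7-joint arm with a two-finger parallel gripper is mounted at the origin on the work surface. World frame = base frame: x ahead of the robot, y to its left, z up, the work surface at z = 0. Lengths are in m, angles in rad, forces in N, time in s.
With the tool pointing down it reaches from about 0.425 to 0.95 m from the base axis. Payload 4.7 kg.
Tool frame: the origin (TCP) lies at the very end of the fingers, on their centre line; the grasp point (between the pads) lies 19 mm behind it; z points along the fingers, y is the direction in which the jaws open and shut (so a half turn about z gives the same grasp; the last joint's range is limited). The gripper opens to 87 mm and grips with 3 to 60 N. Pads are 19 mm wide; open, the fingers measure 117 mm over their backs; the gripper's body (75 mm by 190 mm) begins 51 mm behind the grasp point.
Start: joints at [-1.174, 0.469, -0.049, 1.532, 0.024, 1.141, -0.082], TCP at [0.279, 0.615, 0.223] pointing down, gripper open.
Joint ranges: [-2.59, 2.59], [-0.33, 1.99], [-1.39, 1.29], [0.1, 2.45], [-1.04, 4.18], [0.21, 1.99], [-2.66, 2.66]. Speed limits (rad/s): [2.57, 2.57, 3.14, 3.14, 3.14, 3.14, 3.14].

## Interface

Orientations are given as a unit quaternion [w, x, y, z].
In Python, from station import state, optics, manip gives the robot as it stands.
- The arm moves only by the tool servo_tool, never from a script. Its arguments are lists of equal length, an entry for each row: "slide": the shift along the tool's x, y, z each as a share of 15 cm, from -1 to 1, a list of three; "turn": the turn about the tool's z as a share of 120 degrees, from -1 to 1. In form: {"slide": [[tx, ty, tz], ...], "turn": [turn, ...]}. A call has 1 to 8 rows; each row is the pose to reach, as a shift and turn from the pose commanded when the call began, along the tool's axes at that moment; what a row does not reach only later rows make up. A row lasts 1/12 s, in which the tool goes at most 41.7 mm and 7.16 degrees, less where a joint would pass 70% of its speed; a pose out of reach is approached as far as the arm can. A call with a number of a shift or a turn outside -1 to 1 is refused whole. A call with a gripper value outside its range is refused whole. "jaw" is the opening, from 0 (shut) to 1 (fully open), set as the call begins (left out, the last holds). The fingers move at their own pace and stop on an object; the grip force is fixed at half the most. Time passes only in rows, so rows that repeat a pose let the fingers close. It gives the time, the measured TCP pose, the force and the opening at its end, in the units of the state.
- state(): the state, without advancing time (a new reading comes with each control period).
- optics.capture(name): name is "scene" or "top"; returns the picture (480x640x3 uint8, red, green, blue); there is no depth.
- optics.camera_info(name): a dict with "K" (3x3 intrinsics, pixels), "extrinsics" (4x4, takes a point from camera to world coordinates). Camera axes: x right, y down, z forward; pixel columns grow to the right and rows downward; lengths in m; the calibration is good to about 2 mm. A picture is of the moment at which its call begins. camera_info takes no time and is no camera call.
- manip.sign_off(): hands the job in, once; it reports no verdict.
The state is a dict: "t": time; "joint_positions": joint angles; "dq": joint speeds; "joint_efforts": joint torques, N m; "tool_pos": TCP position; "eef_rot": TCP orientation; "contact_force": force on the tool from outside, world axes, zero at the start; "ft_torque": the same for the moment, N m; "width": opening from 0.0 (shut) to 1.0 (fully open).
Only numpy, scipy, OpenCV 4.12 (cv2) and the standard library are available. Lean on these libraries where they do the work, as an engineer would, in place of code of your own. Each camera call takes 0.05 s, during which the arm holds its last target. There are 200 camera calls.

## Working session

There is one attempt and no reset: what is moved stays moved. The work goes in short steps, Python scripts to look and compute and a tool call to move; the robot and the scene stay as the last step left them, time stands still between calls to the robot, and variables do not carry over. Pictures are saved under pics/ and viewed, about 12 in all and at most 16, crops included, and the job is handed in when it is done.

Besides the shell and the picture viewer there is one more tool, called after "Request:" in YAML: its name, and indented under it one key for each argument. servo_tool: Moves the arm, as the interface text tells. Shift numbers are shares of 15 cm and turn numbers shares of 120 degrees, none past 1 either way. Its arguments: {"type":"object","properties":{"slide":{"type":"array","items":{"type":"array","items":{"type":"number"}}},"turn":{"type":"array","items":{"type":"number"}},"jaw":{"type":"number"}},"required":["slide","turn"]}

```bash
mkdir -p pics; ls
python3 - <<'E'
from station import state, optics
import cv2, numpy as np
np.set_printoptions(precision=4,suppress=True)
print(state())
for n in("scene","top"):
    im=optics.capture(n); cv2.imwrite(f"pics/{n}0.png",im[...,::-1]); print(optics.camera_info(n))
E
```

```text
pics
{'t': 0.0, 'joint_positions': array([-1.1739,  0.4695, -0.0486,  1.5337,  0.0241,  1.141 , -0.0823]), 'dq': array([ 0.0006, -0.0016,  0.0001,  0.0002, -0.0005,  0.0021, -0.0007]), 'joint_efforts': array([ -0.0005, -50.7972,  -0.0811, -23.6157,  -0.0613,   0.0381,
         0.0002]), 'tool_pos': array([0.2785, 0.6142, 0.2215]), 'eef_rot': array([-0.0002,  0.2113,  0.9774, -0.001 ]), 'contact_force': array([-0.092 ,  0.3536, -0.2489]), 'ft_torque': array([0.0098, 0.0012, 0.0114]), 'width': 0.9983785703992349}
{'K': array([[469.0707,   0.    , 321.4729],
       [  0.    , 469.0707, 236.504 ],
       [  0.    ,   0.    ,   1.    ]]), 'extrinsics': array([[ 0.6416,  0.622 , -0.4489,  1.1552],
       [ 0.767 , -0.5154,  0.3822, -0.5333],
       [ 0.0064, -0.5895, -0.8077,  1.1632],
       [ 0.    ,  0.    ,  0.    ,  1.    ]])}
{'K': array([[486.5928,   0.    , 320.7903],
       [  0.    , 486.5928, 230.9953],
       [  0.    ,   0.    ,   1.    ]]), 'extrinsics': array([[-0.0059, -0.9975,  0.071 ,  0.4842],
       [-1.    ,  0.0057, -0.0026, -0.0154],
       [ 0.0022, -0.071 , -0.9975,  1.2753],
       [ 0.    ,  0.    ,  0.    ,  1.    ]])}
```

View pics/scene0.png

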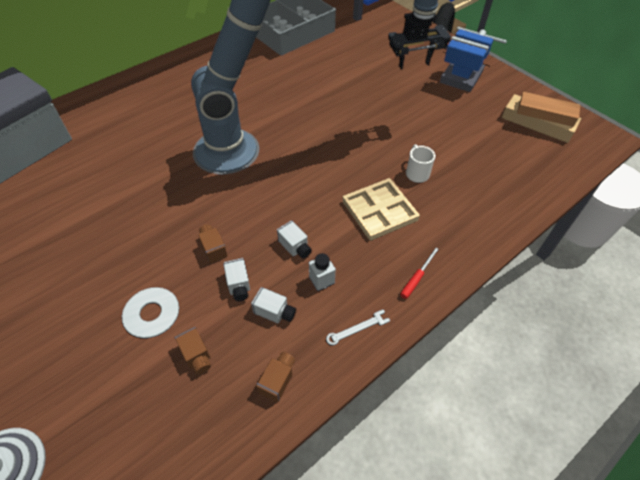

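View pics/top0.png

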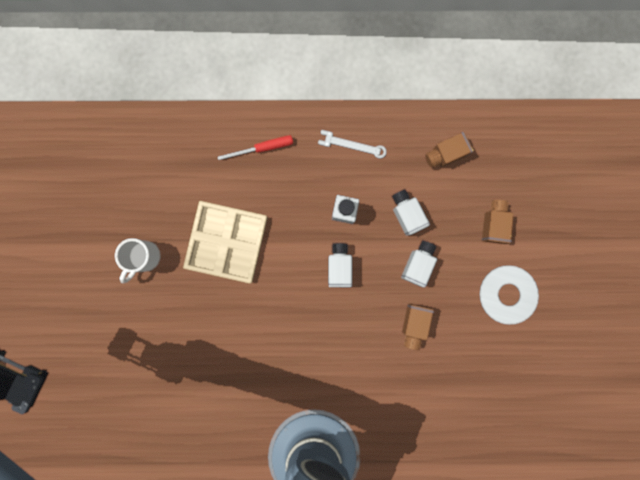

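```bash
cat > h.py <<'E'
from station import state, optics
import cv2, numpy as np
from scipy.spatial.transform import Rotation as R
np.set_printoptions(precision=4,suppress=True)
def ray(n,uv,z):
    c=optics.camera_info(n);E=c["extrinsics"];d=E[:3,:3]@np.linalg.solve(c["K"],[uv[0],uv[1],1.]);o=E[:3,3]
    return (o+d*(z-o[2])/d[2])
def proj(n,p):
    c=optics.camera_info(n);E=c["extrinsics"];q=c["K"]@(E[:3,:3].T@(np.array(p)-E[:3,3]));return q[:2]/q[2]
def blobs(m,lo,hi):
    cs,_=cv2.findContours(m.astype(np.uint8),cv2.RETR_EXTERNAL,cv2.CHAIN_APPROX_NONE)
    return [c for c in cs if lo<cv2.contourArea(c)<hi]
def cen(c):
    M=cv2.moments(c);return np.array([M["m10"],M["m01"]])/M["m00"]
def shot(n,name):
    im=optics.capture(n);cv2.imwrite(f"pics/{name}.png",im[...,::-1]);return im.astype(int)
def tool():
    s=state();q=s["eef_rot"];Rm=R.from_quat([q[1],q[2],q[3],q[0]]).as_matrix();return s,Rm
def go(p,yaw=None):
    """shares from the current tool pose to TCP p; yaw = wanted tool x-axis heading (deg, mod 180)"""
    s,Rm=tool();d=Rm.T@(np.array(p)-s["tool_pos"])/0.15
    h=np.degrees(np.arctan2(Rm[1,0],Rm[0,0]));print("pos",s["tool_pos"],"head",h.round(1),"w",s["width"].round(3),"q7",s["joint_positions"][6].round(2),"t",s["t"],"F",s["contact_force"])
    print("slide",d.round(3),end=" ")
    if yaw is not None: # tool z down: +turn lowers heading
        print("turn",[round(((h-yaw+90)%180-90+k)/120,3) for k in(0,-180,180)],end="")
    print()
E
python3 - <<'E'
from h import *
im=cv2.imread("pics/top0.png")[...,::-1].astype(int)
mx=im.max(2);mn=im.min(2)
u,v=np.meshgrid(range(640),range(480)); roi=(v>170)&(v<300)&(u>300)&(u<460)
g=(mn>110)&(mx-mn<40)&roi
k=(mx<60)&roi
for c in blobs(g,150,3000): print("can",cen(c).round(1),cv2.contourArea(c),ray("top",cen(c),.028)[:2],cv2.minAreaRect(c))
for c in blobs(k,60,1500): print("cap",cen(c).round(1),cv2.contourArea(c),ray("top",cen(c),.028)[:2],"stand",ray("top",cen(c),.1)[:2])
r=(im[...,0]>140)&(im[...,0]-im[...,2]>40)&(im[...,1]>120)&(u<300)&(v>180)
for c in blobs(r,2000,9000):
    b=cv2.boxPoints(cv2.minAreaRect(c)); w=[ray("top",p,.026)[:2] for p in b]
    print("rack",cen(c),ray("top",cen(c),.013)[:2],np.array(w),[np.linalg.norm(w[i]-w[i-1]) for i in range(4)])
s,Rm=tool();print(Rm)
cr=cv2.resize(cv2.imread("pics/top0.png")[170:300,300:460],None,fx=5,fy=4.6,interpolation=cv2.INTER_CUBIC);cv2.imwrite("pics/crop.png",cr)
E
```

```text
can [339.5 270.4] 750.5 [ 0.4717 -0.0658] ((339.5, 270.0), (34.0, 23.0), 90.0)
can [418.8 267.6] 831.0 [ 0.4777 -0.2686] ((418.9741516113281, 267.06036376953125), (26.786516189575195, 34.2709846496582), 23.198591232299805)
can [410.6 215.8] 806.5 [ 0.6108 -0.2503] ((410.50006103515625, 215.5), (33.541019439697266, 26.385601043701172), 63.43495178222656)
can [344.9 208. ] 530.5 [ 0.632  -0.0811] ((344.9094543457031, 207.9830322265625), (23.896080017089844, 24.448945999145508), 10.619654655456543)
rack [224.3308 241.5387] [0.5481 0.2318] [[0.4794 0.3382]
 [0.6589 0.2992]
 [0.6163 0.12  ]
 [0.4376 0.1607]] [np.float64(0.1822818483555506), np.float64(0.18370777884459122), np.float64(0.18416654378051403), np.float64(0.18331047009259938)]
[[-0.9107  0.413  -0.0007]
 [ 0.413   0.9107 -0.0016]
 [-0.0001 -0.0018 -1.    ]]
```

View pics/crop.png

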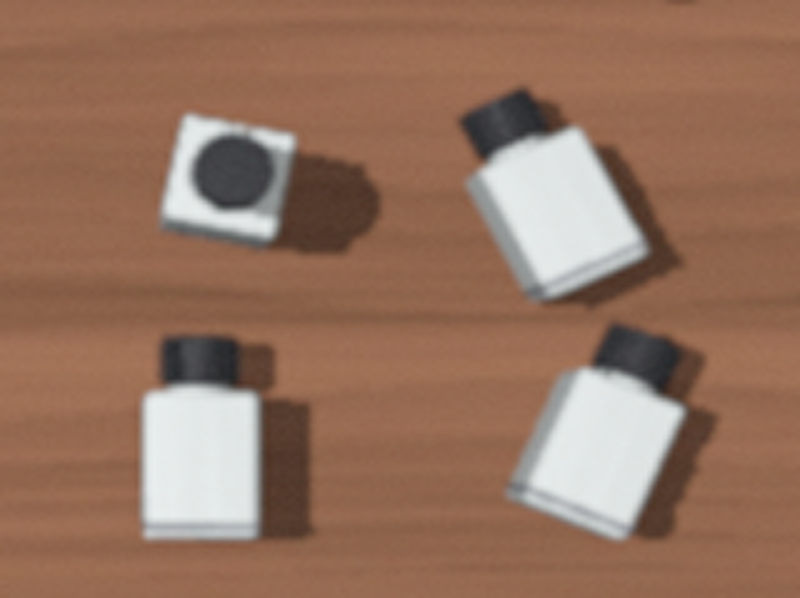

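Run:
```python
from h import *
im=cv2.imread("pics/top0.png")[...,::-1].astype(int)
mx=im.max(2);mn=im.min(2)
u,v=np.meshgrid(range(640),range(480)); roi=(v>170)&(v<300)&(u>300)&(u<460)
for c in blobs((mx<85)&(mx-mn<22)&roi,40,1500): print("cap",cen(c).round(1),cv2.contourArea(c),ray("top",cen(c),.028)[:2],"stand",ray("top",cen(c),.1)[:2])
th=np.radians(-12.8);Rr=np.array([[np.cos(th),-np.sin(th)],[np.sin(th),np.cos(th)]])
for a in(1,-1):
  for b in(1,-1): print(a,b,np.array([.548,.230])+Rr@[.045*a,.045*b])
p=ray("top",[346.6,207.4],.11);print(p)
go([p[0],p[1],.22],-11.5)
```

```text
cap [340.1 248.1] 113.5 [ 0.5288 -0.0678] stand [ 0.5262 -0.0648]
cap [427.6 247. ] 123.5 [ 0.5303 -0.2923] stand [ 0.5277 -0.2763]
cap [346.2 207. ] 154.5 [ 0.6346 -0.0847] stand [ 0.6259 -0.0807]
cap [400.5 196.2] 115.0 [ 0.6618 -0.225 ] stand [ 0.6516 -0.2129]
1 1 [0.6019 0.2639]
1 -1 [0.5819 0.1761]
-1 1 [0.5141 0.2839]
-1 -1 [0.4941 0.1961]
[ 0.6238 -0.081   0.11  ]Traceback (most recent call last):
  File "<stdin>", line 10, in <module>
  File "h.py", line 22, in go
    h=np.degrees(np.arctan2(Rm[1,0],Rm[0,0]));print("pos",s["tool_pos"],"head",h.round(1),"w",s["width"].round(3),"q7",s["joint_positions"][6].round(2),"t",s["t"],"F",s["contact_force"])
                                                                                              ^^^^^^^^^^^^^^^^
AttributeError: 'float' object has no attribute 'round'
```

```bash
sed -i 's/h.round(1)/round(float(h),1)/;s/s\["width"\].round(3)/round(float(s["width"]),3)/;s/s\["joint_positions"\]\[6\].round(2)/round(float(s["joint_positions"][6]),2)/' h.py; python3 -c "
from h import *
go([.625,-.081,.22],-11.5)"
```

```text
pos [0.2786 0.6143 0.2216] head 155.6 w 1.0 q7 -0.08 t 0.1 F [ 0.2402 -0.374  -0.7798]
slide [-4.018 -3.267  0.017] turn [np.float64(-0.107), np.float64(-1.607), np.float64(1.393)]
```

Request:
servo_tool:
  slide:
    - [-0.804,-0.653,0]
    - [-0.804,-0.653,0]
    - [-0.804,-0.653,0]
    - [-0.804,-0.653,0]
    - [-0.804,-0.653,0]
  turn: [0,0,0,0,0]
  jaw: 0.8

```text
t: 0.52
tool_pos: [0.3533, 0.4681, 0.2223]
eef_rot: [0.002, 0.216, 0.976, -0.002]
contact_force: [1.5, -0.4, 0.4]
width: 0.812
```

Request:
servo_tool:
  slide:
    - [-0.804,-0.653,0]
    - [-0.804,-0.653,0]
    - [-0.804,-0.653,0]
    - [-0.804,-0.653,0]
    - [-0.804,-0.653,0]
  turn: [0,0,0,0,0]

```text
t: 0.93
tool_pos: [0.4213, 0.3293, 0.2224]
eef_rot: [0.001, 0.217, 0.976, -0.002]
contact_force: [0.5, 0.7, -0.2]
width: 0.798
```

Request:
servo_tool:
  slide:
    - [-0.804,-0.653,0]
    - [-0.804,-0.653,0]
    - [-0.804,-0.653,0]
    - [-0.804,-0.653,0]
    - [-0.804,-0.653,0]
  turn: [0,0,0,0,0]

```text
t: 1.35
tool_pos: [0.4899, 0.1905, 0.2225]
eef_rot: [0.001, 0.217, 0.976, -0.002]
contact_force: [0.2, 0.1, 0.5]
width: 0.798
```

Request:
servo_tool:
  slide:
    - [-0.804,-0.653,0]
    - [-0.804,-0.653,0]
    - [-0.804,-0.653,0]
    - [-0.804,-0.653,0]
    - [-0.804,-0.653,0]
  turn: [0,0,0,0,0]

```text
t: 1.77
tool_pos: [0.5587, 0.0513, 0.2225]
eef_rot: [0.001, 0.216, 0.976, -0.002]
contact_force: [0.7, -0.1, 0.5]
width: 0.799
```

Request:
servo_tool:
  slide:
    - [-0.804,-0.653,0]
    - [-0.804,-0.653,0]
    - [-0.804,-0.653,0]
    - [-0.804,-0.653,0]
    - [-0.804,-0.653,0]
    - [-0.804,-0.653,0]
  turn: [-0.1075,-0.1075,-0.1075,-0.1075,-0.1075,-0.1075]

```text
t: 2.27
tool_pos: [0.6258, -0.0819, 0.2217]
eef_rot: [-0.001, 0.102, 0.995, -0.0]
contact_force: [0.0, 1.0, -0.5]
width: 0.799
```

Request:
servo_tool:
  slide:
    - [0,0,0.2]
    - [0,0,0.4]
    - [0,0,0.6]
    - [0,0,0.8]
    - [0,0,0.92]
    - [0,0,0.92]
    - [0,0,0.92]
  turn: [0,0,0,0,0,0,0]

```text
t: 2.85
tool_pos: [0.625, -0.0778, 0.0838]
eef_rot: [-0.001, 0.099, 0.995, 0.001]
contact_force: [-0.1, 0.6, 0.6]
width: 0.805
```

Request:
servo_tool:
  slide:
    - [0,0,0]
    - [0,0,0]
    - [0,0,0]
    - [0,0,0]
    - [0,0,0]
    - [0,0,0]
    - [0,0,0]
    - [0,0,0]
  turn: [0,0,0,0,0,0,0,0]
  jaw: 0

```text
t: 3.52
tool_pos: [0.6259, -0.0811, 0.085]
eef_rot: [0.0, 0.1, 0.995, -0.0]
contact_force: [-1.1, -1.1, 2.1]
width: 0.453
```

Request:
servo_tool:
  slide:
    - [0,0,-0.1]
    - [0,0,-0.25]
    - [0,0,-0.4]
    - [0,0,-0.6]
    - [0,0,-0.6]
    - [0,0,-0.6]
  turn: [0,0,0,0,0,0]

```text
t: 4.02
tool_pos: [0.626, -0.08, 0.175]
eef_rot: [0.001, 0.1, 0.995, 0.0]
contact_force: [-0.6, -0.3, -5.4]
width: 0.451
```

```bash
python3 -c "
from h import *
go([.6019,.2639,.172],-12.8)"
```

```text
pos [ 0.626 -0.08   0.175] head 168.5 w 0.451 q7 1.53 t 4.0167 F [-0.5914 -0.3363 -5.446 ]
slide [0.614 2.215 0.021] turn [np.float64(0.011), np.float64(-1.489), np.float64(1.511)]
```

Request:
servo_tool:
  slide:
    - [0.07,0.25,0]
    - [0.14,0.5,0]
    - [0.205,0.738,0]
    - [0.205,0.738,0]
    - [0.205,0.738,0]
  turn: [0,0,0,0,0]

```text
t: 4.43
tool_pos: [0.6154, 0.0389, 0.1714]
eef_rot: [-0.003, 0.097, 0.995, 0.0]
contact_force: [-0.3, -2.6, -3.7]
width: 0.449
```

Request:
servo_tool:
  slide:
    - [0.07,0.25,0]
    - [0.14,0.5,0]
    - [0.205,0.738,0]
    - [0.205,0.738,0]
    - [0.205,0.738,0]
  turn: [0,0,0,0,0]

```text
t: 4.85
tool_pos: [0.6078, 0.1515, 0.1722]
eef_rot: [-0.002, 0.098, 0.995, -0.0]
contact_force: [0.0, -2.0, -4.5]
width: 0.456
```

Request:
servo_tool:
  slide:
    - [0.07,0.25,0]
    - [0.14,0.5,0]
    - [0.204,0.738,0]
    - [0.204,0.738,0]
    - [0.204,0.738,0]
    - [0.204,0.738,0]
    - [0.204,0.738,0]
    - [0.204,0.738,0]
  turn: [0,0,0.011,0.011,0.011,0.011,0.011,0.011]

```text
t: 5.52
tool_pos: [0.6024, 0.2607, 0.1746]
eef_rot: [0.0, 0.113, 0.994, -0.0]
contact_force: [0.6, 0.8, -0.1]
width: 0.002
```

Run:
```python
from h import *
go([.6019,.2639,.092],-12.8)
t=shot("top","t1");s=shot("scene","s1")
a=cv2.resize(cv2.imread("pics/t1.png")[170:310,110:290],None,fx=2.2,fy=2.2,interpolation=2)
b=cv2.resize(cv2.imread("pics/s1.png")[100:260,310:460],None,fx=2.4,fy=2.4,interpolation=2)
H=max(a.shape[0],b.shape[0]);c=np.zeros((H,a.shape[1]+b.shape[1],3),np.uint8);c[:a.shape[0],:a.shape[1]]=a;c[:b.shape[0],a.shape[1]:]=b;cv2.imwrite("pics/c1.png",c)
```

```text
pos [0.6024 0.2607 0.1746] head 167.0 w 0.002 q7 0.94 t 5.5167 F [ 0.5893  0.7712 -0.1348]
slide [0.009 0.021 0.55 ] turn [np.float64(-0.002), np.float64(-1.502), np.float64(1.498)]
```

View pics/c1.png

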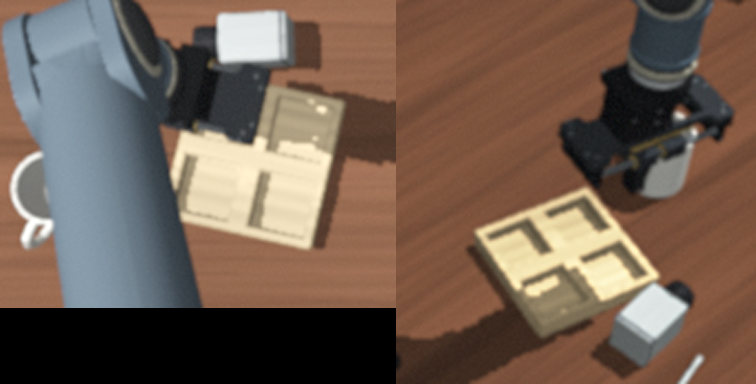

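Request:
servo_tool:
  slide:
    - [0,0,-0.3]
    - [0,0,-0.5]
    - [0,0,-0.5]
  turn: [0,0,0]
  jaw: 0.7

```text
t: 5.87
tool_pos: [0.6055, 0.264, 0.2575]
eef_rot: [0.006, 0.112, 0.994, 0.004]
contact_force: [0.7, -0.4, 1.3]
width: 0.147
```

Request:
servo_tool:
  slide:
    - [-0.3,-0.95,0]
    - [-0.3,-0.95,0]
    - [-0.3,-0.95,0]
    - [-0.3,-0.95,0]
    - [-0.3,-0.95,0]
  turn: [0,0,0,0,0]

```text
t: 6.28
tool_pos: [0.6148, 0.1047, 0.2502]
eef_rot: [0.001, 0.118, 0.993, -0.002]
contact_force: [-0.8, -0.2, 0.3]
width: 0.528
```

Request:
servo_tool:
  slide:
    - [-0.3,-0.95,0]
    - [-0.3,-0.95,0]
    - [-0.3,-0.95,0]
    - [-0.3,-0.95,0]
    - [-0.3,-0.95,0]
  turn: [0,0,0,0,0]

```text
t: 6.7
tool_pos: [0.6259, -0.0434, 0.2499]
eef_rot: [0.001, 0.117, 0.993, -0.002]
contact_force: [0.7, -0.1, 0.2]
width: 0.696
```

Request:
servo_tool:
  slide:
    - [-0.3,-0.95,0]
    - [-0.3,-0.95,0]
    - [-0.3,-0.95,0]
    - [-0.3,-0.95,0]
    - [-0.3,-0.95,0]
    - [-0.3,-0.95,0]
    - [-0.3,-0.95,0]
  turn: [-0.05,-0.1,-0.15,-0.2,-0.25,-0.3,-0.328]

```text
t: 7.28
tool_pos: [0.6385, -0.1834, 0.2493]
eef_rot: [0.0, -0.231, 0.973, 0.0]
contact_force: [-0.6, 0.2, -0.0]
width: 0.701
```

Run:
```python
from h import *
t=shot("top","t2")
mx=t.max(2);mn=t.min(2);u,v=np.meshgrid(range(640),range(480))
for c in blobs((mn>110)&(mx-mn<40)&(v>160)&(v<300)&(u>170)&(u<460),250,3000): print("can",cen(c).round(1),cv2.contourArea(c),ray("top",cen(c),.028)[:2],cv2.minAreaRect(c))
for c in blobs((mx<85)&(mx-mn<22)&(v>160)&(v<300)&(u>170)&(u<460),40,300): print("cap",cen(c).round(1),cv2.contourArea(c),ray("top",cen(c),.028)[:2])
go([.667,-.222,.16],26.4)
```

```text
can [339.5 270.4] 750.5 [ 0.4717 -0.0658] ((339.5, 270.0), (34.0, 23.0), 90.0)
can [223.8 181.2] 712.0 [0.7036 0.2316] ((223.74388122558594, 181.1951141357422), (23.96364402770996, 32.57730484008789), 83.6598129272461)
cap [340.1 248. ] 116.5 [ 0.5291 -0.0678]
cap [387.6 210.7] 51.5 [ 0.6244 -0.1912]
cap [379.1 193.8] 93.0 [ 0.6685 -0.1699]
cap [202.7 185.4] 114.5 [0.693 0.286]
pos [ 0.6385 -0.183   0.2493] head -153.2 w 0.702 q7 2.32 t 7.3333 F [0.4564 0.0715 0.3072]
slide [-0.052 -0.318  0.595] turn [np.float64(0.003), np.float64(-1.497), np.float64(1.503)]
```

View pics/t2.png

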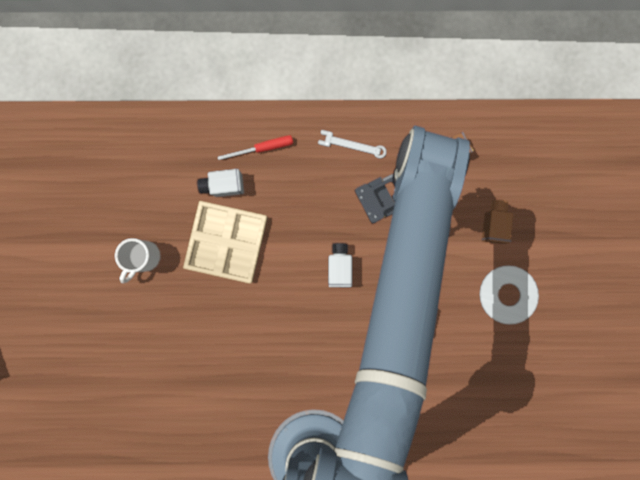

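Request:
servo_tool:
  slide:
    - [-0.05,-0.2,0.2]
    - [-0.05,-0.318,0.4]
    - [-0.05,-0.318,0.595]
    - [-0.05,-0.318,0.595]
    - [-0.05,-0.318,0.595]
    - [-0.05,-0.318,0.595]
  turn: [0,0,0,0,0,0]

```text
t: 7.83
tool_pos: [0.6676, -0.2217, 0.1621]
eef_rot: [0.001, -0.23, 0.973, -0.0]
contact_force: [0.5, 0.2, 0.2]
width: 0.698
```

Run:
```python
from h import *
go([.667,-.222,.010],26.4)
s=shot("scene","s2")
cv2.imwrite("pics/c2.png",cv2.resize(cv2.imread("pics/s2.png")[200:340,200:350],None,fx=3.5,fy=3.5,interpolation=2))
```

```text
pos [ 0.6676 -0.2217  0.1621] head -153.4 w 0.698 q7 2.37 t 7.8333 F [0.4602 0.2308 0.1697]
slide [0.007 0.001 1.014] turn [np.float64(0.002), np.float64(-1.498), np.float64(1.502)]
```

View pics/c2.png

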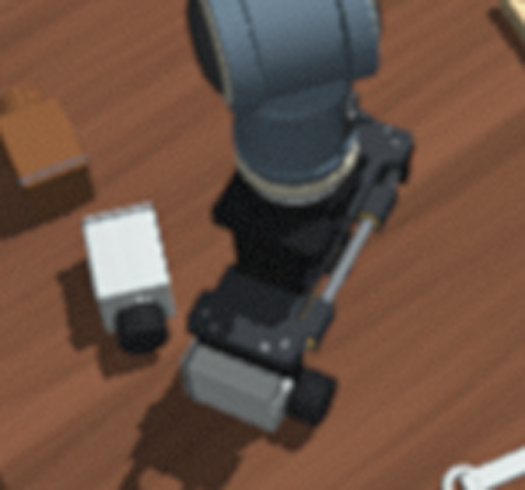

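Request:
servo_tool:
  slide:
    - [0,0,0.2]
    - [0,0,0.4]
    - [0,0,0.6]
    - [0,0,0.8]
    - [0,0,1.0]
    - [0,0,1.0]
    - [0,0,1.0]
  turn: [0,0,0,0,0,0,0]

```text
t: 8.47
tool_pos: [0.6668, -0.222, 0.011]
eef_rot: [0.0, -0.23, 0.973, 0.0]
contact_force: [0.5, 0.6, 0.6]
width: 0.701
```

Request:
servo_tool:
  slide:
    - [0,0,0]
    - [0,0,0]
    - [0,0,0]
    - [0,0,0]
    - [0,0,0]
    - [0,0,0]
    - [0,0,0]
    - [0,0,0]
  turn: [0,0,0,0,0,0,0,0]
  jaw: 0

```text
t: 9.13
tool_pos: [0.6676, -0.2228, 0.0118]
eef_rot: [0.001, -0.23, 0.973, -0.0]
contact_force: [-0.8, 0.2, 6.2]
width: 0.452
```

Request:
servo_tool:
  slide:
    - [0.02,0,-0.05]
    - [0.035,0,-0.1]
    - [0.055,0,-0.14]
    - [0.075,0,-0.17]
    - [0.1,0,-0.21]
    - [0.13,0,-0.25]
    - [0.16,0,-0.28]
    - [0.183,0,-0.311]
  turn: [0,0,0,0,0,0,0,0]

```text
t: 9.8
tool_pos: [0.641, -0.2355, 0.0573]
eef_rot: [-0.0, -0.229, 0.973, 0.0]
contact_force: [0.3, 0.0, -3.9]
width: 0.451
```

Run:
```python
from h import *
go([.667,-.222,.010],26.4)
s=shot("scene","s3")
cv2.imwrite("pics/c3.png",cv2.resize(cv2.imread("pics/s3.png")[200:340,200:350],None,fx=3.5,fy=3.5,interpolation=2))
```

```text
pos [ 0.641  -0.2355  0.0573] head -153.5 w 0.451 q7 2.42 t 9.8 F [ 0.2956  0.0173 -3.8734]
slide [-0.195  0.003  0.315] turn [np.float64(0.001), np.float64(-1.499), np.float64(1.501)]
```

View pics/c3.png

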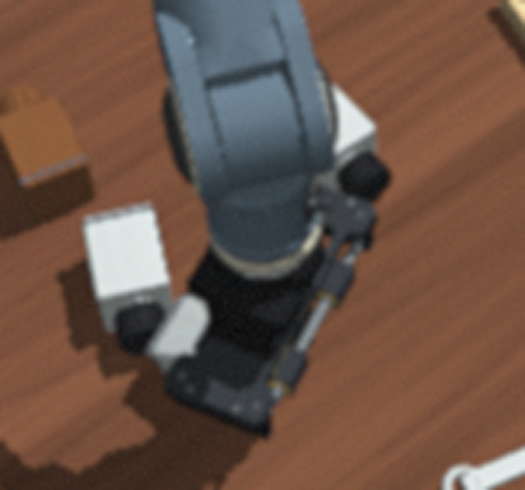

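Request:
servo_tool:
  slide:
    - [0,0,-0.15]
    - [0,0,-0.3]
    - [0,0,-0.45]
    - [0,0,-0.6]
    - [-0.2,0,-0.8]
    - [-0.2,0,-0.8]
    - [-0.2,0,-0.8]
  turn: [0,0,0,0,0,0,0]

```text
t: 10.43
tool_pos: [0.6714, -0.2199, 0.1794]
eef_rot: [0.003, -0.231, 0.973, -0.001]
contact_force: [-0.1, 0.2, -4.4]
width: 0.451
```

Run:
```python
from h import *
go([.667,-.222,.010],26.4)
s=shot("scene","s4");t=shot("top","t4")
a=cv2.resize(cv2.imread("pics/s4.png")[180:320,200:350],None,fx=2.6,fy=2.6,interpolation=2)
b=cv2.resize(cv2.imread("pics/t4.png")[150:290,320:470],None,fx=2.6,fy=2.6,interpolation=2)
cv2.imwrite("pics/c4.png",np.hstack([a,b]))
```

```text
pos [ 0.6714 -0.2199  0.1794] head -153.3 w 0.451 q7 2.37 t 10.4333 F [-0.1056  0.2106 -4.3621]
slide [0.038 0.003 1.129] turn [np.float64(0.003), np.float64(-1.497), np.float64(1.503)]
```

View pics/c4.png

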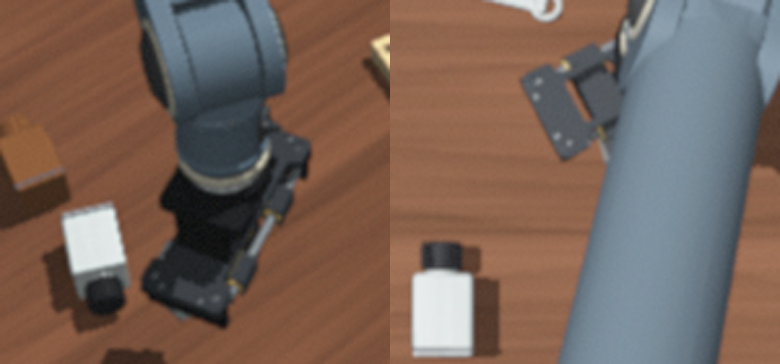

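Run:
```python
from h import *
s,Rm=tool();print(s["ft_torque"],Rm.T@s["ft_torque"],Rm.T@s["contact_force"])
p=s["tool_pos"]
for d in (.0,.07): print(proj("scene",p+[0,0,-d]))
```

```text
[ 0.1623 -0.0706  0.0109] [-0.1136 -0.1357 -0.0112] [ 1.6513 -0.4873  4.2456]
[288.4702 285.2682]
[289.8601 299.1972]
```

Request:
servo_tool:
  slide:
    - [0,0,0]
    - [0,0,0]
    - [0,0,0]
    - [0,0,0]
  turn: [0,0,0,0]

```text
t: 10.87
tool_pos: [0.6681, -0.2218, 0.1763]
eef_rot: [-0.001, -0.229, 0.973, 0.0]
contact_force: [0.2, -0.2, -4.0]
width: 0.451
```

Run:
```python
from h import *
s,Rm=tool();print(Rm.T@s["ft_torque"],Rm.T@s["contact_force"],s["tool_pos"])
```

```text
[-0.0537 -0.1433 -0.0128] [-0.0956 -0.2669  4.0475] [ 0.6681 -0.2218  0.1763]
```

Request:
servo_tool:
  slide:
    - [0,0,0.15]
    - [0,0,0.3]
    - [0,0,0.45]
    - [0,0,0.58]
    - [0,0,0.62]
    - [0,0,0.62]
  turn: [0,0,0,0,0,0]

```text
t: 11.37
tool_pos: [0.6681, -0.2208, 0.0823]
eef_rot: [-0.001, -0.23, 0.973, 0.001]
contact_force: [0.8, -0.1, -3.7]
width: 0.456
```

Run:
```python
from h import *
s,Rm=tool();print(Rm.T@s["ft_torque"],Rm.T@s["contact_force"],s["tool_pos"])
```

```text
[-0.1951 -0.2884  0.0051] [-0.7097 -0.4318  3.6664] [ 0.6681 -0.2208  0.0823]
```

Request:
servo_tool:
  slide:
    - [0,0,-0.27]
    - [0,0,-0.54]
    - [0,0,-0.27]
    - [0,0,-0.54]
    - [0,0,-0.27]
    - [0,0,-0.54]
    - [0,0,-0.27]
    - [0,0,-0.54]
  turn: [0,0,0,0,0,0,0,0]

```text
t: 12.03
tool_pos: [0.6608, -0.2191, 0.1455]
eef_rot: [-0.014, -0.229, 0.973, 0.007]
contact_force: [-3.9, 4.6, -10.7]
width: 0.45
```

Request:
servo_tool:
  slide:
    - [0,0,0]
    - [0,0,0]
    - [0,0,0]
    - [0,0,0]
    - [0,0,0]
  turn: [0,0,0,0,0]

```text
t: 12.45
tool_pos: [0.6684, -0.2215, 0.1657]
eef_rot: [0.0, -0.23, 0.973, -0.0]
contact_force: [0.1, -1.2, -4.3]
width: 0.449
```

Run:
```python
from h import *
s,Rm=tool();print(Rm.T@s["ft_torque"],Rm.T@s["contact_force"],s["tool_pos"])
```

```text
[-0.0338 -0.0253 -0.0149] [ 0.4659 -1.0866  4.2772] [ 0.6684 -0.2215  0.1657]
```

Request:
servo_tool:
  slide:
    - [0,0,0]
    - [0,0,0]
    - [0,0,0]
    - [0,0,0]
    - [0,0,0]
    - [0,0,0]
    - [0,0,0]
  turn: [0.05,0.1,0.15,0.2,0.25,0.3,0.328]

```text
t: 13.03
tool_pos: [0.6685, -0.2212, 0.1651]
eef_rot: [0.0, 0.114, 0.994, 0.0]
contact_force: [0.3, -0.2, -4.7]
width: 0.449
```

```bash
python3 -c "
from h import *
go([.6019,.2639,.170],-12.8)"
```

```text
pos [ 0.6685 -0.2212  0.1651] head 166.9 w 0.449 q7 1.76 t 13.0333 F [ 0.304  -0.1752 -4.6551]
slide [ 1.163  3.05  -0.032] turn [np.float64(-0.002), np.float64(-1.502), np.float64(1.498)]
```

Request:
servo_tool:
  slide:
    - [0.05,0.13,0]
    - [0.12,0.32,0]
    - [0.19,0.51,0]
    - [0.25,0.66,0]
    - [0.29,0.7625,0]
  turn: [0,0,0,0,0]

```text
t: 13.45
tool_pos: [0.6511, -0.0959, 0.165]
eef_rot: [-0.0, 0.11, 0.994, 0.001]
contact_force: [-0.1, 0.9, -4.7]
width: 0.45
```

Request:
servo_tool:
  slide:
    - [0.07,0.18,0]
    - [0.14,0.37,0]
    - [0.2,0.53,0]
    - [0.25,0.66,0]
    - [0.29,0.7625,0]
  turn: [0,0,0,0,0]

```text
t: 13.87
tool_pos: [0.6339, 0.024, 0.1653]
eef_rot: [0.0, 0.11, 0.994, 0.001]
contact_force: [0.6, 0.2, -4.2]
width: 0.449
```

Request:
servo_tool:
  slide:
    - [0.07,0.18,0]
    - [0.14,0.37,0]
    - [0.2,0.53,0]
    - [0.25,0.66,0]
    - [0.29,0.7625,0]
  turn: [0,0,0,0,0]

```text
t: 14.28
tool_pos: [0.6167, 0.1451, 0.1653]
eef_rot: [-0.0, 0.11, 0.994, 0.001]
contact_force: [0.5, 0.5, -3.9]
width: 0.45
```

Request:
servo_tool:
  slide:
    - [0.07,0.18,0]
    - [0.14,0.37,0]
    - [0.2,0.53,0]
    - [0.25,0.66,0]
    - [0.29,0.7625,0]
    - [0.29,0.7625,0]
    - [0.29,0.7625,0]
  turn: [0,0,0,0,0,0,0]

```text
t: 14.87
tool_pos: [0.6, 0.2641, 0.165]
eef_rot: [0.0, 0.11, 0.994, -0.0]
contact_force: [1.0, -0.3, -4.4]
width: 0.451
```

Run:
```python
from h import *
go([.6019,.2639,.091],-12.8)
s,Rm=tool();print(Rm.T@s["ft_torque"],Rm.T@s["contact_force"])
t=shot("top","t5");s=shot("scene","s5")
a=cv2.resize(cv2.imread("pics/t5.png")[160:300,130:280],None,fx=2.6,fy=2.6,interpolation=2)
b=cv2.resize(cv2.imread("pics/s5.png")[120:260,310:460],None,fx=2.6,fy=2.6,interpolation=2)
cv2.imwrite("pics/c5.png",np.hstack([a,b]))
```

```text
pos [0.6    0.2641 0.165 ] head 167.3 w 0.451 q7 0.99 t 14.8667 F [ 1.0192 -0.2952 -4.4042]
slide [-0.013  0.002  0.493] turn [np.float64(0.001), np.float64(-1.499), np.float64(1.501)]
[ 0.1154 -0.117  -0.0268] [-1.059  -0.0638  4.4042]
```

View pics/c5.png

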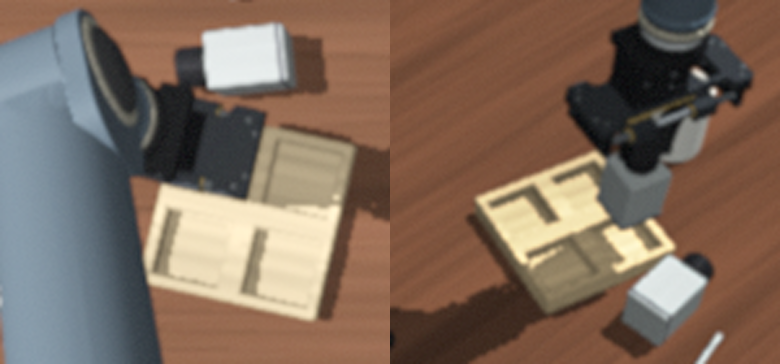

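Request:
servo_tool:
  slide:
    - [-0.013,0,0.1]
    - [-0.013,0,0.2]
    - [-0.013,0,0.28]
    - [-0.013,0,0.33]
    - [-0.013,0,0.38]
    - [-0.013,0,0.41]
    - [-0.013,0,0.44]
  turn: [0,0,0,0,0,0,0]

```text
t: 15.55
tool_pos: [0.617, 0.2585, 0.109]
eef_rot: [0.015, 0.115, 0.993, 0.003]
contact_force: [13.0, -7.2, 26.7]
width: 0.448
```

Request:
servo_tool:
  slide:
    - [0,0,0.02]
    - [0,0,0.03]
    - [0,0,0.04]
    - [0,0,0.05]
    - [0,0,0.05]
    - [0,0,0.05]
  turn: [0,0,0,0,0,0]

```text
t: 16.05
tool_pos: [0.6196, 0.2576, 0.1031]
eef_rot: [0.017, 0.115, 0.993, 0.004]
contact_force: [15.0, -8.1, 24.8]
width: 0.449
```

Request:
servo_tool:
  slide:
    - [0,0,-0.15]
    - [0,0,-0.3]
    - [0,0,-0.5]
    - [0,0,-0.5]
    - [0,0,-0.5]
    - [0,0,-0.5]
  turn: [0,0,0,0,0,0]

```text
t: 16.55
tool_pos: [0.6017, 0.2617, 0.1652]
eef_rot: [-0.001, 0.112, 0.994, -0.001]
contact_force: [-1.1, -0.3, -4.2]
width: 0.448
```

Run:
```python
from h import *
s,Rm=tool();print(Rm.T@s["ft_torque"],Rm.T@s["contact_force"],s["tool_pos"],s["width"])
```

```text
[ 0.0352 -0.0419  0.0073] [ 0.985  -0.5556  4.2003] [0.6017 0.2617 0.1652] 0.4475262391774765
```

Request:
servo_tool:
  slide:
    - [0,0,-0.27]
    - [0,0,0]
    - [0,0,-0.27]
    - [0,0,0]
    - [0,0,-0.27]
    - [0,0,0]
    - [0,0,-0.27]
    - [0,0,0]
  turn: [0,0,0,0,0,0,0,0]

```text
t: 17.22
tool_pos: [0.6066, 0.2641, 0.1716]
eef_rot: [0.004, 0.112, 0.994, 0.003]
contact_force: [4.9, 2.9, 0.5]
width: 0.448
```

Request:
servo_tool:
  slide:
    - [0,0,0]
    - [0,0,0]
    - [0,0,0]
    - [0,0,0]
    - [0,0,0]
  turn: [0,0,0,0,0]

```text
t: 17.63
tool_pos: [0.603, 0.2629, 0.1676]
eef_rot: [0.001, 0.112, 0.994, 0.001]
contact_force: [0.9, 0.9, -3.0]
width: 0.45
```

Run:
```python
from h import *
go([.6019,.2639,.091],-12.8)
s,Rm=tool();print(Rm.T@s["ft_torque"],Rm.T@s["contact_force"])
t=shot("top","t6");s=shot("scene","s6")
b=cv2.resize(cv2.imread("pics/s6.png")[120:260,310:460],None,fx=4,fy=4,interpolation=2)
cv2.imwrite("pics/c6.png",b)
```

```text
pos [0.603  0.2629 0.1676] head 167.2 w 0.45 q7 0.99 t 17.6333 F [ 0.8838  0.9457 -2.9635]
slide [0.009 0.004 0.511] turn [np.float64(-0.0), np.float64(-1.5), np.float64(1.5)]
[-0.0195  0.0686  0.0305] [-0.6475  1.1141  2.966 ]
```

View pics/c6.png

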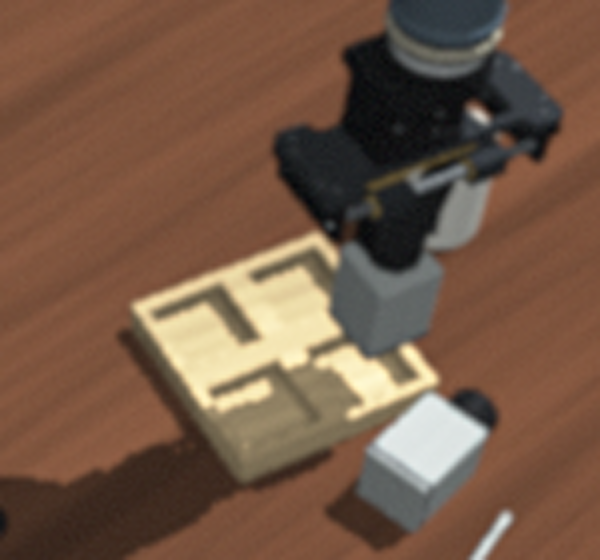

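Run:
```python
from h import *
th=np.radians(-12.8);Rr=np.array([[np.cos(th),-np.sin(th)],[np.sin(th),np.cos(th)]])
for z in(.085,.163):
  for a in(1,-1):
    for b in(1,-1):
      q=np.array([.603,.263])+Rr@[.028*a,.028*b]; print(z,a,b,((proj("scene",[q[0],q[1],z])-[310,120])*4).round())
im=cv2.imread("pics/s6.png")[...,::-1].astype(int);mx=im.max(2);mn=im.min(2);m=(mx-mn<25)&(mn>75)
u,v=np.meshgrid(range(640),range(480));m&=(u>388)&(u<421)&(v>180)&(v<212)
for c in blobs(m,100,3000): print((cv2.approxPolyDP(c,2,True).reshape(-1,2)-[310,120])*4)
```

```text
0.085 1 1 [426. 323.]
0.085 1 -1 [364. 348.]
0.085 -1 1 [386. 273.]
0.085 -1 -1 [324. 298.]
0.163 1 1 [445. 252.]
0.163 1 -1 [380. 278.]
0.163 -1 1 [402. 202.]
0.163 -1 -1 [337. 227.]
[[344 244]
 [332 312]
 [352 340]
 [384 352]
 [420 332]
 [440 276]
 [428 252]
 [440 244]
 [424 244]
 [404 272]
 [380 272]]
```

Request:
servo_tool:
  slide:
    - [0.045,0,0.08]
    - [0.045,0,0.16]
    - [0.045,0,0.24]
    - [0.045,0,0.3]
    - [0.045,0,0.34]
    - [0.045,0,0.38]
    - [0.045,0,0.38]
  turn: [0,0,0,0,0,0,0]

```text
t: 18.32
tool_pos: [0.6051, 0.2628, 0.1152]
eef_rot: [0.009, 0.113, 0.994, 0.002]
contact_force: [6.2, -3.5, 15.2]
width: 0.454
```

Request:
servo_tool:
  slide:
    - [0,0,0.03]
    - [0,0,0.06]
    - [0,0,0.08]
    - [0,0,0.08]
    - [0,0,0.08]
  turn: [0,0,0,0,0]

```text
t: 18.73
tool_pos: [0.6107, 0.2618, 0.1073]
eef_rot: [0.015, 0.114, 0.993, 0.004]
contact_force: [11.5, -6.7, 23.3]
width: 0.447
```

Request:
servo_tool:
  slide:
    - [0,0,-0.15]
    - [0,0,-0.3]
    - [0,0,-0.46]
    - [0,0,-0.46]
    - [0,0,-0.46]
    - [0,0,-0.46]
    - [0,0,-0.46]
    - [0,0,-0.46]
  turn: [0,0,0,0,0,0,0,0]

```text
t: 19.4
tool_pos: [0.5948, 0.2638, 0.1643]
eef_rot: [-0.001, 0.112, 0.994, -0.001]
contact_force: [0.6, 0.3, -4.5]
width: 0.45
```

```bash
cat >> h.py <<'E'
def hang(yaw=-12.8):
    s,Rm=tool();p=s["tool_pos"];print("tool",p,"tq",Rm.T@s["ft_torque"],"w",s["width"])
    th=np.radians(yaw);im=optics.capture("scene").astype(int);mx=im.max(2);mn=im.min(2);m=(mx-mn<25)&(mn>75)
    def pt(a,b,z): return proj("scene",[p[0]+np.cos(th)*.028*a-np.sin(th)*.028*b,p[1]+np.sin(th)*.028*a+np.cos(th)*.028*b,z])
    P=[pt(a,b,z) for z in(p[2]-.082,p[2]-.004) for a in(1,-1) for b in(1,-1)]
    lo=np.min(P,0)-8;hi=np.max(P,0)+8
    u,v=np.meshgrid(range(640),range(480));m&=(u>lo[0])&(u<hi[0])&(v>lo[1])&(v<hi[1])
    print("pred low right/front/left",P[0].round(1),P[1].round(1),P[3].round(1))
    ex=(pt(1,0,0)-pt(-1,0,0))/56;ey=(pt(0,1,0)-pt(0,-1,0))/56;print("px/mm x",ex,"y",ey)
    cs=blobs(m,100,4000);c=max(cs,key=cv2.contourArea);q=cv2.approxPolyDP(c,1.5,True).reshape(-1,2);print(q.tolist())
    cv2.imwrite("pics/h.png",cv2.resize(im[int(lo[1])-30:int(hi[1])+30,int(lo[0])-30:int(hi[0])+30,::-1].astype(np.uint8),None,fx=5,fy=5,interpolation=2))
E
python3 -c "
from h import *
hang()"
```

```text
tool [0.5948 0.2638 0.1643] tq [-0.041   0.0175  0.0003] w 0.45040192265436263
pred low right/front/left [414.7 199.5] [399.1 205.9] [389.2 193.4]
px/mm x [0.1697 0.218 ] y [ 0.2651 -0.1102]
[[424, 162], [414, 164], [410, 162], [411, 166], [421, 164], [415, 181], [407, 187], [400, 184], [395, 177], [388, 191], [396, 203], [410, 198], [417, 187], [416, 183], [427, 179], [427, 165]]
```

View pics/h.png

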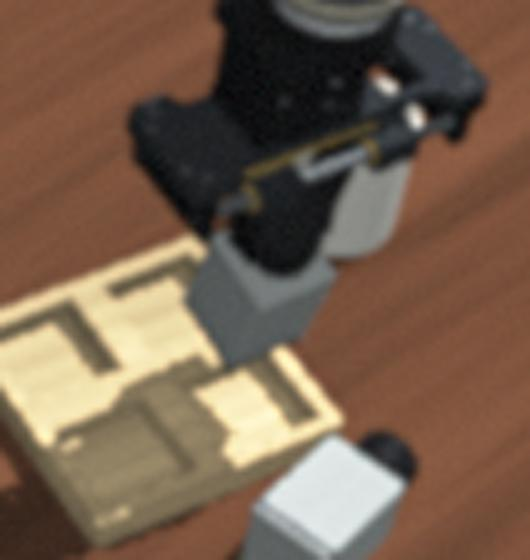

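Request:
servo_tool:
  slide:
    - [-0.05,0.02,0]
    - [-0.1,0.034,0]
    - [-0.123,0.034,0.1]
    - [-0.123,0.034,0.2]
    - [-0.123,0.034,0.28]
    - [-0.123,0.034,0.35]
    - [-0.123,0.034,0.38]
    - [-0.123,0.034,0.4]
  turn: [0,0,0,0,0,0,0,0]

```text
t: 20.12
tool_pos: [0.622, 0.2594, 0.1137]
eef_rot: [0.006, 0.114, 0.993, -0.001]
contact_force: [-3.0, -12.3, 34.1]
width: 0.45
```

Request:
servo_tool:
  slide:
    - [0,0,-0.15]
    - [0,0,-0.3]
    - [0,0,-0.4]
    - [0,0,-0.4]
    - [0,0,-0.4]
    - [0,0,-0.4]
    - [0,0,-0.4]
    - [0,0,-0.4]
  turn: [0,0,0,0,0,0,0,0]

```text
t: 20.78
tool_pos: [0.6141, 0.2649, 0.1646]
eef_rot: [-0.001, 0.112, 0.994, -0.001]
contact_force: [-0.5, -0.0, -5.7]
width: 0.456
```

Run:
```python
from h import *
hang()
th=np.radians(-12.8);Rr=np.array([[np.cos(th),-np.sin(th)],[np.sin(th),np.cos(th)]])
S=[]
for f,n,(x0,y0,w,h),k in(("t2","top",(180,195,94,94),4),("s3","scene",(338,174,86,70),4.4)):
    im=cv2.resize(cv2.imread(f"pics/{f}.png")[y0:y0+h,x0:x0+w],None,fx=k,fy=k,interpolation=2)
    def pl(pts,z,col):
        P=[(proj(n,[*(np.array([.548,.232])+Rr@p),z])-[x0-.5,y0-.5])*k for p in pts];cv2.polylines(im,[np.int32(P)],True,col,1)
    pl([[.088,.088],[.088,-.088],[-.088,-.088],[-.088,.088]],.026,(0,0,255))
    for a in(1,-1):
        for b in(1,-1): pl([[.045*a+.033*i,.045*b+.033*j] for i,j in((1,1),(1,-1),(-1,-1),(-1,1))],.026,(255,0,0) if a*b*a>0 or a<0 else (0,255,0))
    S.append(cv2.resize(im,(390,380)))
cv2.imwrite("pics/c7.png",np.hstack(S))
```

```text
tool [0.6141 0.2649 0.1646] tq [-0.0125 -0.0062  0.0036] w 0.4563490242019839
pred low right/front/left [419.6 203. ] [404.  209.5] [393.9 196.8]
px/mm x [0.1723 0.2204] y [ 0.2658 -0.1114]
[[421, 184], [412, 190], [405, 187], [399, 181], [392, 193], [400, 204], [405, 206], [416, 198], [423, 188]]
```

View pics/c7.png

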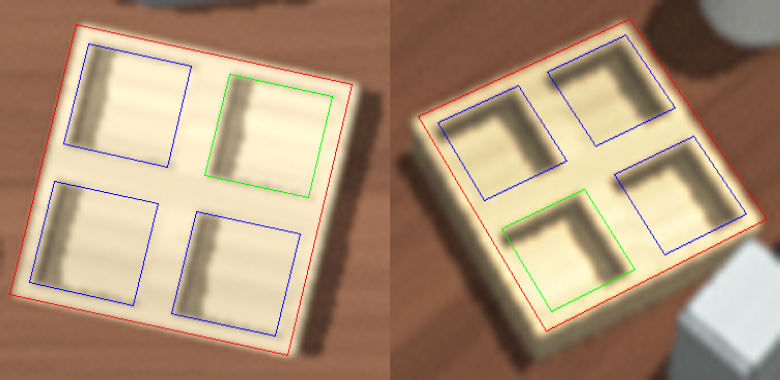

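Request:
servo_tool:
  slide:
    - [-0.07,-0.2,0]
    - [-0.14,-0.4,0]
    - [-0.2,-0.58,0]
    - [-0.2425,-0.68,0]
    - [-0.2425,-0.68,0]
  turn: [0,0,0,0,0]

```text
t: 21.25
tool_pos: [0.6288, 0.1503, 0.1662]
eef_rot: [0.0, 0.116, 0.993, -0.002]
contact_force: [1.1, -1.4, -4.5]
width: 0.451
```

Request:
servo_tool:
  slide:
    - [-0.07,-0.2,0]
    - [-0.14,-0.4,0]
    - [-0.2,-0.58,0]
    - [-0.2425,-0.68,0]
    - [-0.2425,-0.68,0]
    - [-0.2425,-0.68,0]
    - [-0.2425,-0.68,0]
  turn: [0,0,0,0,0,0,0]

```text
t: 21.83
tool_pos: [0.6404, 0.052, 0.1659]
eef_rot: [-0.0, 0.111, 0.994, 0.001]
contact_force: [-0.4, 0.3, -4.9]
width: 0.452
```

Request:
servo_tool:
  slide:
    - [0,0,0.1]
    - [0,0,0.2]
    - [0,0,0.28]
    - [0,0,0.35]
    - [0,0,0.4]
    - [0,0,0.44]
    - [0,0,0.48]
    - [0,0,0.5]
  turn: [0,0,0,0,0,0,0,0]

```text
t: 22.5
tool_pos: [0.6419, 0.0509, 0.0924]
eef_rot: [0.001, 0.111, 0.994, 0.001]
contact_force: [-0.9, 0.9, 11.0]
width: 0.455
```

```bash
python3 -c "
from h import *
go([.64,.05,.085],-12.8)
hang()"
```

```text
pos [0.6419 0.0509 0.0924] head 167.2 w 0.455 q7 1.36 t 22.5 F [-0.9281  0.8586 11.0234]
slide [ 0.011 -0.009  0.049] turn [np.float64(0.0), np.float64(-1.5), np.float64(1.5)]
tool [0.6419 0.0509 0.0924] tq [-0.1059  0.3157 -0.0092] w 0.45470777539553336
pred low right/front/left [372.2 260.1] [355.6 267.4] [346.3 253.1]
px/mm x [0.1675 0.2509] y [ 0.2923 -0.1271]
[[344, 250], [355, 263], [369, 254], [374, 246], [370, 242], [366, 248], [361, 249], [355, 247], [349, 240]]
```

Request:
servo_tool:
  slide:
    - [0,0,0]
    - [0,0,0]
    - [0,0,0]
    - [0,0,0]
    - [0,0,0]
    - [0,0,-0.2]
    - [0,0,-0.5]
    - [0,0,-0.5]
  turn: [0,0,0,0,0,0,0,0]
  jaw: 0.75

```text
t: 23.22
tool_pos: [0.6449, 0.0496, 0.1736]
eef_rot: [0.006, 0.112, 0.994, 0.001]
contact_force: [1.9, -0.9, 1.3]
width: 0.751
```

Request:
servo_tool:
  slide:
    - [0,-0.5,0]
    - [0,-0.8,0]
    - [0,-0.8,0]
    - [0,-0.8,0]
    - [0,-0.8,0]
  turn: [0,0,0,0,0]

```text
t: 23.63
tool_pos: [0.6134, -0.0707, 0.1669]
eef_rot: [0.0, 0.115, 0.993, -0.0]
contact_force: [0.8, 0.6, -0.1]
width: 0.75
```

```bash
cat >> h.py <<'E'
def caps(n,zs=(.028,.1)):
    im=shot(n,"x");mx=im.max(2);mn=im.min(2)
    for c in blobs((mx<85)&(mx-mn<22),40,400):
        print("cap",cen(c).round(1),cv2.contourArea(c),[ray(n,cen(c),z)[:2] for z in zs])
E
python3 - <<'E'
from h import *
go([.64,.05,.085],-12.8)
caps("top",(.028,.106))
im=cv2.imread("pics/x.png");cv2.imwrite("pics/c8.png",cv2.resize(im[150:300,180:450],None,fx=2.9,fy=2.9,interpolation=2))
E
```

```text
pos [ 0.6134 -0.0707  0.1669] head 166.8 w 0.75 q7 1.53 t 23.6333 F [ 0.7803  0.5798 -0.1054]
slide [0.012 0.824 0.545] turn [np.float64(-0.003), np.float64(-1.503), np.float64(1.497)]
cap [261.4 454.2] 198.0 [array([0.0172, 0.1323]), array([0.0464, 0.1231])]
cap [338.6 440.7] 381.5 [array([ 0.0485, -0.06  ]), array([ 0.0757, -0.0572])]
cap [427.5 246.7] 131.0 [array([ 0.5309, -0.2921]), array([ 0.528 , -0.2748])]
cap [311.9 211.3] 49.0 [array([0.624 , 0.0041]), array([0.6153, 0.0028])]
cap [288.2 206.3] 155.0 [array([0.6373, 0.0651]), array([0.6277, 0.06  ])]
cap [318.2 194.3] 110.0 [array([ 0.6682, -0.0124]), array([ 0.6567, -0.0126])]
cap [202.7 185.4] 115.0 [array([0.6929, 0.2861]), array([0.6798, 0.2673])]
```

View pics/c8.png

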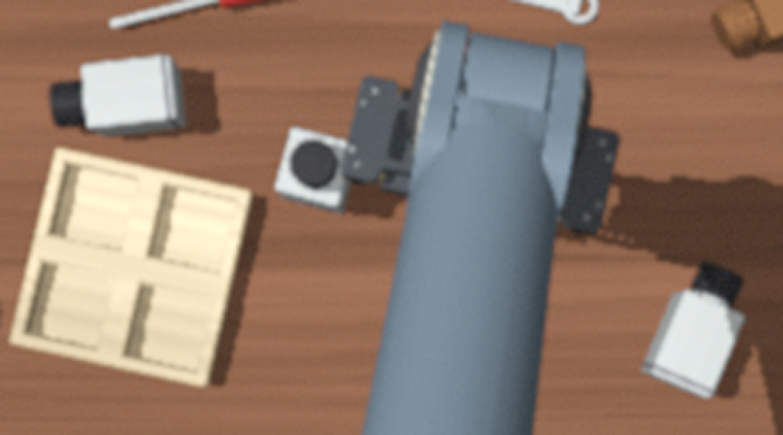

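Request:
servo_tool:
  slide:
    - [0.104,0.25,0]
    - [0.104,0.5,0]
    - [0.104,0.75,0]
    - [0.104,0.87,0]
    - [0.104,0.87,0]
    - [0.104,0.87,0]
  turn: [0,0,0,0,0,0]

```text
t: 24.18
tool_pos: [0.6277, 0.0675, 0.166]
eef_rot: [-0.0, 0.109, 0.994, 0.0]
contact_force: [-0.8, -1.4, -1.0]
width: 0.754
```

Request:
servo_tool:
  slide:
    - [0,0,0.15]
    - [0,0,0.3]
    - [0,0,0.45]
    - [0,0,0.553]
    - [0,0,0.553]
    - [0,0,0.553]
  turn: [0,0,0,0,0,0]

```text
t: 24.68
tool_pos: [0.6273, 0.0627, 0.083]
eef_rot: [-0.001, 0.112, 0.994, -0.001]
contact_force: [0.8, -0.1, 0.7]
width: 0.747
```

Request:
servo_tool:
  slide:
    - [0,0,0]
    - [0,0,0]
    - [0,0,0]
    - [0,0,0]
    - [0,0,0]
    - [0,0,0]
    - [0,0,0]
    - [0,0,0]
  turn: [0,0,0,0,0,0,0,0]
  jaw: 0

```text
t: 25.35
tool_pos: [0.6282, 0.0629, 0.0842]
eef_rot: [0.001, 0.112, 0.994, -0.0]
contact_force: [-1.2, -2.2, 4.4]
width: 0.451
```

Request:
servo_tool:
  slide:
    - [0,0,-0.08]
    - [0,0,-0.16]
    - [0,0,-0.24]
    - [0,0,-0.32]
    - [0,0,-0.4]
    - [0,0,-0.45]
    - [0,0,-0.45]
  turn: [0,0,0,0,0,0,0]

```text
t: 25.93
tool_pos: [0.6292, 0.064, 0.1536]
eef_rot: [0.002, 0.112, 0.994, 0.001]
contact_force: [0.8, 0.1, -3.7]
width: 0.451
```

Request:
servo_tool:
  slide:
    - [0.05,0.12,0]
    - [0.1,0.25,0]
    - [0.15,0.38,0]
    - [0.19,0.5,0]
    - [0.22,0.6,0]
    - [0.241,0.649,0]
    - [0.241,0.649,0]
  turn: [0,0,0,0,0,0,0]

```text
t: 26.52
tool_pos: [0.6131, 0.1697, 0.1504]
eef_rot: [-0.001, 0.11, 0.994, 0.001]
contact_force: [-0.8, 0.1, -4.4]
width: 0.45
```

Request:
servo_tool:
  slide:
    - [0.05,0.12,0]
    - [0.1,0.25,0]
    - [0.15,0.38,0]
    - [0.19,0.5,0]
    - [0.22,0.6,0]
    - [0.241,0.649,0]
    - [0.241,0.649,0]
    - [0.241,0.649,0]
  turn: [0,0,0,0,0,0,0,0]

```text
t: 27.18
tool_pos: [0.6006, 0.2684, 0.1508]
eef_rot: [0.0, 0.112, 0.994, -0.001]
contact_force: [0.2, 0.2, -4.9]
width: 0.452
```

```bash
python3 -c "
from h import *
go([.602,.266,.092],-12.8)
hang()"
```

```text
pos [0.6006 0.2684 0.1508] head 167.2 w 0.452 q7 0.99 t 27.1833 F [ 0.2022  0.1617 -4.853 ]
slide [-0.012 -0.013  0.392] turn [np.float64(-0.0), np.float64(-1.5), np.float64(1.5)]
tool [0.6006 0.2684 0.1508] tq [ 0.0802 -0.0604 -0.0277] w 0.4524249600355311
pred low right/front/left [416.4 202.8] [400.9 209.2] [391.  196.7]
px/mm x [0.1706 0.2182] y [ 0.2649 -0.1103]
[[396, 180], [393, 188], [393, 197], [396, 203], [401, 208], [415, 204], [420, 188], [419, 185], [416, 183], [412, 187], [401, 187], [398, 180]]
```

Request:
servo_tool:
  slide:
    - [-0.012,-0.013,0.05]
    - [-0.012,-0.013,0.12]
    - [-0.012,-0.013,0.18]
    - [-0.012,-0.013,0.24]
    - [-0.012,-0.013,0.29]
    - [-0.012,-0.013,0.33]
    - [-0.012,-0.013,0.37]
    - [-0.012,-0.013,0.39]
  turn: [0,0,0,0,0,0,0,0]

```text
t: 27.9
tool_pos: [0.6014, 0.2667, 0.0913]
eef_rot: [-0.001, 0.112, 0.994, -0.001]
contact_force: [-0.9, -0.8, -3.6]
width: 0.452
```

Request:
servo_tool:
  slide:
    - [0,0,0.01]
    - [0,0,0.01]
    - [0,0,0.01]
  turn: [0,0,0]

```text
t: 28.15
tool_pos: [0.6016, 0.2671, 0.091]
eef_rot: [-0.0, 0.112, 0.994, -0.0]
contact_force: [-1.6, -1.4, -4.3]
width: 0.451
```

Request:
servo_tool:
  slide:
    - [0,0,0.005]
    - [0,0,0.006]
    - [0,0,0.007]
    - [0,0,0.008]
    - [0,0,0.01]
    - [0,0,0.01]
    - [0,0,0.01]
    - [0,0,0.01]
  turn: [0.0597,0.119,0.179,0.239,0.298,0.358,0.418,0.477]

```text
t: 28.82
tool_pos: [0.6017, 0.2672, 0.0897]
eef_rot: [0.0, 0.576, 0.817, -0.0]
contact_force: [-1.1, -1.3, -4.3]
width: 0.454
```

```bash
cat >> h.py <<'E'
def tw():
    s,Rm=tool();print("head",round(float(np.degrees(np.arctan2(Rm[1,0],Rm[0,0]))),1),"tq",Rm.T@s["ft_torque"],"F",Rm.T@s["contact_force"],s["tool_pos"],"q7",round(float(s["joint_positions"][6]),2),"t",round(s["t"],1))
E
python3 -c "
from h import *
tw()"
```

```text
head 109.6 tq [ 0.4568 -0.5741 -0.0214] F [-0.852  -1.4592  4.2785] [0.6017 0.2672 0.0897] q7 0.16 t 28.8
```

Request:
servo_tool:
  slide:
    - [0,0,0.001]
    - [0,0,0.002]
    - [0,0,0.003]
    - [0,0,0.004]
    - [0,0,0.005]
    - [0,0,0.006]
    - [0,0,0.007]
    - [0,0,0.008]
  turn: [0.0597,0.119,0.179,0.239,0.298,0.358,0.418,0.477]

```text
t: 29.48
tool_pos: [0.6022, 0.2666, 0.0886]
eef_rot: [0.001, 0.897, 0.441, 0.0]
contact_force: [1.1, -4.4, -4.1]
width: 0.457
```

```bash
python3 -c "
from h import *
tw()"
```

```text
head 52.4 tq [-0.6242 -0.8586 -0.1078] F [-2.826   3.5304  4.0619] [0.6022 0.2666 0.0886] q7 -0.67 t 29.5
```

Request:
servo_tool:
  slide:
    - [0,0,0.001]
    - [0,0,0.002]
    - [0,0,0.003]
    - [0,0,0.004]
  turn: [0.0597,0.119,0.179,0.239]

```text
t: 29.82
tool_pos: [0.6035, 0.265, 0.0889]
eef_rot: [0.002, 0.978, 0.207, 0.002]
contact_force: [0.9, -6.4, 0.2]
width: 0.451
```

```bash
python3 -c "
from h import *
tw()"
```

```text
head 23.9 tq [-1.5723 -0.6624 -0.6276] F [-1.8218  6.2414 -0.1233] [0.6035 0.265  0.0889] q7 -1.08 t 29.8
```

Request:
servo_tool:
  slide:
    - [0,0,0]
    - [0,0,0]
    - [0,0,0]
    - [0,0,0]
    - [0,0,-0.1]
    - [0,0,-0.3]
    - [0,0,-0.6]
    - [0,0,-0.6]
  turn: [0.02,0.02,0.02,0.02,0.02,0.02,0.02,0.02]
  jaw: 0.7

```text
t: 30.48
tool_pos: [0.6063, 0.2682, 0.1863]
eef_rot: [-0.002, 0.982, 0.189, 0.007]
contact_force: [1.9, -0.4, 0.6]
width: 0.7
```

```bash
python3 -c "
from h import *
d=np.array([.693,.286])-[.7036,.2316];h=np.degrees(np.arctan2(d[1],d[0]));u=d/np.linalg.norm(d);print(h,u)
p=np.array([.7036,.2316])+u*.0625;print(p);go([*p,.18],h)"
```

```text
101.02609158541269 [-0.1913  0.9815]
[0.6916 0.2929]
pos [0.6063 0.2682 0.1863] head 21.7 w 0.7 q7 -1.18 t 30.4833 F [ 1.9285 -0.4292  0.5551]
slide [0.589 0.057 0.05 ] turn [np.float64(-0.661), np.float64(-2.161), np.float64(0.839)]
```

Request:
servo_tool:
  slide:
    - [0.2,0.45,0]
    - [0.428,0.919,0]
    - [0.428,0.919,0]
    - [0.428,0.919,0]
    - [0.428,0.919,0]
    - [0.428,0.919,0]
    - [0.428,0.919,0]
  turn: [0.05,0.089,0.089,0.089,0.089,0.089,0.089]
  jaw: 0

```text
t: 31.07
tool_pos: [0.7123, 0.1642, 0.1784]
eef_rot: [-0.001, 0.995, 0.097, 0.0]
contact_force: [0.0, 1.1, 0.1]
width: 0.254
```

Request:
servo_tool:
  slide:
    - [0,0,0.2]
    - [0,0,0.4]
    - [0,0,0.6]
    - [0,0,0.8]
    - [0,0,1.0]
    - [0,0,1.0]
    - [0,0,1.0]
  turn: [0,0,0,0,0,0,0]

```text
t: 31.65
tool_pos: [0.7108, 0.1654, 0.0268]
eef_rot: [-0.0, 0.995, 0.097, -0.001]
contact_force: [0.5, -0.1, 0.2]
width: 0.007
```

Request:
servo_tool:
  slide:
    - [0,0,0.06]
    - [0,-0.07,0.06]
    - [0,-0.15,0.06]
    - [0,-0.23,0.06]
    - [0,-0.31,0.06]
    - [0,-0.4,0.06]
    - [0,-0.5,0.06]
    - [0,-0.5,0.06]
  turn: [0,0,0,0,0,0,0,0]

```text
t: 32.32
tool_pos: [0.6968, 0.2432, 0.0182]
eef_rot: [-0.002, 0.995, 0.099, -0.0]
contact_force: [-1.2, 2.1, -1.0]
width: 0.004
```

Request:
servo_tool:
  slide:
    - [0,0.1,0]
    - [0,0.3,-0.2]
    - [0,0.6,-0.6]
    - [0,0.8,-1]
    - [0,0.8,-1]
    - [0,0.8,-1]
    - [0,0.8,-1]
  turn: [0,0,0,0,0,0,0]
  jaw: 0.7

```text
t: 32.9
tool_pos: [0.7243, 0.113, 0.1748]
eef_rot: [0.001, 0.996, 0.093, 0.005]
contact_force: [0.2, -0.1, 0.1]
width: 0.451
```

Run:
```python
from h import *
caps("top",(.028,.112))
t=cv2.imread("pics/x.png")[...,::-1].astype(int)
mx=t.max(2);mn=t.min(2);u,v=np.meshgrid(range(640),range(480))
for c in blobs((mn>110)&(mx-mn<40)&(v>160)&(v<300)&(u>170)&(u<460),250,3000): print("can",cen(c).round(1),cv2.contourArea(c),ray("top",cen(c),.028)[:2])
go([.69,.34,.18],101)
print(proj("top",[.602,.266,.112]))
```

```text
cap [329.5 441.2] 151.5 [array([ 0.0475, -0.0373]), array([ 0.0769, -0.0358])]
cap [172.7 351.4] 367.5 [array([0.2704, 0.3569]), array([0.2848, 0.3318])]
cap [340.1 248.1] 112.5 [array([ 0.5288, -0.0679]), array([ 0.5258, -0.0643])]
cap [427.5 246.9] 120.0 [array([ 0.5304, -0.2921]), array([ 0.5273, -0.2735])]
can [339.  270.3] 719.0 [ 0.4719 -0.0645]
can [418.8 267.6] 835.0 [ 0.4777 -0.2687]
pos [0.7226 0.1161 0.1714] head 10.8 w 0.498 q7 -1.11 t 32.95 F [ 0.1327  0.0398 -0.7689]
slide [ 0.067 -1.507 -0.058] turn [np.float64(0.748), np.float64(-0.752), np.float64(2.248)]
[202.2094 217.1339]
```

Request:
servo_tool:
  slide:
    - [-0.3,0.2,0]
    - [-0.6,0.4,0]
    - [-0.732,0.485,0]
    - [-0.732,0.485,0]
    - [-0.732,0.485,0]
  turn: [0,0,0,0,0]

```text
t: 33.37
tool_pos: [0.6241, 0.0248, 0.1673]
eef_rot: [-0.001, 0.996, 0.094, -0.002]
contact_force: [0.6, 0.2, -0.0]
width: 0.694
```

Request:
servo_tool:
  slide:
    - [-0.3,0.2,0]
    - [-0.6,0.4,0]
    - [-0.732,0.485,0]
    - [-0.732,0.485,0]
    - [-0.732,0.485,0]
  turn: [0,0,0,0,0]

```text
t: 33.78
tool_pos: [0.5321, -0.0664, 0.1681]
eef_rot: [-0.001, 0.996, 0.095, -0.0]
contact_force: [0.8, 0.6, 0.5]
width: 0.703
```

Request:
servo_tool:
  slide:
    - [0,0,0]
    - [0,0,0]
    - [0,0,0]
    - [0,0,0]
    - [0,0,0]
    - [0,0,0]
    - [0,0,0]
    - [0,0,0]
  turn: [-0.0596,-0.119,-0.179,-0.238,-0.298,-0.358,-0.417,-0.477]

```text
t: 34.45
tool_pos: [0.5355, -0.0627, 0.1681]
eef_rot: [0.0, 0.825, 0.565, 0.0]
contact_force: [-0.6, 0.2, 0.4]
width: 0.702
```

Request:
servo_tool:
  slide:
    - [0,0,0]
    - [0,0,0]
    - [0,0,0]
    - [0,0,0]
    - [0,0,0]
    - [0,0,0]
    - [0,0,0]
    - [0,0,0]
  turn: [-0.0596,-0.119,-0.179,-0.238,-0.298,-0.358,-0.417,-0.477]

```text
t: 35.12
tool_pos: [0.5354, -0.0627, 0.168]
eef_rot: [-0.0, 0.454, 0.891, 0.0]
contact_force: [0.6, 0.2, 0.9]
width: 0.698
```

Request:
servo_tool:
  slide:
    - [0,0,0]
    - [0,0,0]
    - [0,0,0]
    - [0,0,0]
    - [0,0,0]
    - [0,0,0]
    - [0,0,0]
    - [0,0,0]
  turn: [-0.0596,-0.119,-0.179,-0.238,-0.298,-0.358,-0.417,-0.444]

```text
t: 35.78
tool_pos: [0.5354, -0.0627, 0.168]
eef_rot: [0.0, 0.007, 1.0, 0.001]
contact_force: [0.2, -0.4, 0.1]
width: 0.698
```

Run:
```python
from h import *
caps("top",(.028,.112))
t=cv2.imread("pics/x.png")[...,::-1].astype(int)
mx=t.max(2);mn=t.min(2);u,v=np.meshgrid(range(640),range(480))
for c in blobs((mn>110)&(mx-mn<40)&(v>130)&(v<300)&(u>110)&(u<460),250,3000): print("can",cen(c).round(1),cv2.contourArea(c),ray("top",cen(c),.028)[:2])
go([.534,-.068,.16],-1.5)
```

```text
cap [348.4 466.4] 104.5 [array([-0.0138, -0.0838]), array([ 0.0198, -0.0792])]
cap [427. 247.] 143.5 [array([ 0.5302, -0.2909]), array([ 0.5271, -0.2724])]
cap [314.7 238.6] 81.0 [array([ 0.5534, -0.003 ]), array([ 0.5487, -0.0038])]
cap [381.8 242.2] 379.5 [array([ 0.5433, -0.1749]), array([ 0.5393, -0.1642])]
cap [205.5 217.8] 174.5 [array([0.6086, 0.2777]), array([0.6002, 0.258 ])]
cap [199.3 172.1] 118.0 [array([0.7278, 0.2952]), array([0.7114, 0.2743])]
can [419.1 268.8] 723.0 [ 0.4746 -0.2693]
can [134.7 257.2] 1284.5 [0.5086 0.4577]
can [370.  240.6] 368.5 [ 0.5476 -0.1447]
can [336.5 254.5] 2736.5 [ 0.5123 -0.0586]
can [207.6 219.2] 279.5 [0.605  0.2725]
can [221.9 164.4] 774.5 [0.7476 0.2369]
can [352.4 144.8] 585.5 [ 0.7975 -0.1022]
pos [ 0.5354 -0.0629  0.1681] head 179.2 w 0.697 q7 1.73 t 35.8333 F [ 0.7253 -0.7606  0.5183]
slide [ 0.009 -0.034  0.054] turn [np.float64(0.006), np.float64(-1.494), np.float64(1.506)]
```

View pics/x.png

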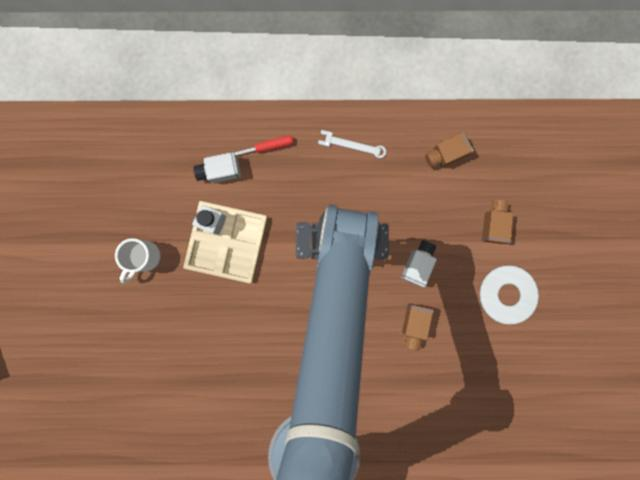

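Request:
servo_tool:
  slide:
    - [0,-0.034,0.2]
    - [0,-0.034,0.4]
    - [0,-0.034,0.6]
    - [0,-0.034,0.8]
    - [0,-0.034,0.95]
    - [0,-0.034,1.0]
    - [0,-0.034,1.0]
  turn: [0,0,0,0,0,0,0]

```text
t: 36.42
tool_pos: [0.5328, -0.0692, 0.0163]
eef_rot: [-0.002, 0.011, 1.0, 0.0]
contact_force: [-0.8, 0.8, 0.3]
width: 0.699
```

Request:
servo_tool:
  slide:
    - [0,0,0.04]
    - [0,0,0.04]
    - [0,0,0.04]
    - [0,0,0.04]
    - [0,0,0.04]
    - [0,0,0.04]
    - [0,0,0.04]
    - [0,0,0.04]
  turn: [0,0,0,0,0,0,0,0]
  jaw: 0

```text
t: 37.08
tool_pos: [0.5343, -0.0707, 0.0136]
eef_rot: [0.001, 0.011, 1.0, 0.0]
contact_force: [0.4, 1.4, 6.7]
width: 0.449
```

Request:
servo_tool:
  slide:
    - [0,0,-0.2]
    - [0,0,-0.4]
    - [0,0,-0.6]
    - [0,0,-0.8]
    - [0,0,-1.0]
    - [0,0,-1.0]
  turn: [0,0,0,0,0,0]

```text
t: 37.58
tool_pos: [0.5358, -0.072, 0.1675]
eef_rot: [0.004, 0.012, 1.0, -0.0]
contact_force: [1.9, -0.6, -4.7]
width: 0.449
```

Request:
servo_tool:
  slide:
    - [0,0,-0.27]
    - [0,0,0]
    - [0,0,-0.27]
    - [0,0,0]
    - [0,0,-0.27]
    - [0,0,0]
    - [0,0,-0.27]
    - [0,0,0]
  turn: [0,0,0,0,0,0,0,0]

```text
t: 38.25
tool_pos: [0.5368, -0.0721, 0.1665]
eef_rot: [0.003, 0.011, 1.0, -0.0]
contact_force: [2.2, -1.6, -2.1]
width: 0.447
```

Request:
servo_tool:
  slide:
    - [0,0,0]
    - [0,0,0]
    - [0,0,0]
    - [0,0,0]
    - [0,0,0]
    - [0,0,0]
  turn: [0,0,0,0,0,0]

```text
t: 38.75
tool_pos: [0.5336, -0.0711, 0.1637]
eef_rot: [0.001, 0.011, 1.0, 0.0]
contact_force: [-0.0, -0.1, -4.6]
width: 0.447
```

```bash
python3 -c "
from h import *
go([.534,-.068,.09],-1.5)
hang(-1)"
```

```text
pos [ 0.5336 -0.0711  0.1637] head 178.7 w 0.447 q7 1.75 t 38.75 F [-0.0461 -0.0687 -4.5812]
slide [-0.001  0.021  0.491] turn [np.float64(0.002), np.float64(-1.498), np.float64(1.502)]
tool [ 0.5336 -0.0711  0.1637] tq [-0.021   0.0398 -0.0149] w 0.44727116966573294
pred low right/front/left [317.3 242.3] [301.6 252.5] [289.6 239.8]
px/mm x [0.2055 0.2188] y [ 0.2663 -0.1751]
[[311, 225], [306, 233], [299, 233], [293, 227], [290, 227], [291, 243], [301, 254], [316, 246], [316, 230]]
```

Request:
servo_tool:
  slide:
    - [0,0,0.1]
    - [0,0,0.2]
    - [0,0,0.3]
    - [0,0,0.4]
    - [0,0,0.47]
    - [0,0,0.52]
    - [0,0,0.55]
    - [0,0,0.57]
  turn: [0,0,0,0,0,0,0,0]

```text
t: 39.47
tool_pos: [0.5386, -0.0713, 0.0846]
eef_rot: [0.006, 0.011, 1.0, 0.001]
contact_force: [-9.3, 1.9, 44.8]
width: 0.45
```

Request:
servo_tool:
  slide:
    - [0,0,0.01]
    - [0,0,0.02]
    - [0,0,0.03]
    - [0,0,0.03]
  turn: [0,0,0,0]

```text
t: 39.8
tool_pos: [0.5397, -0.0713, 0.0808]
eef_rot: [0.007, 0.011, 1.0, 0.001]
contact_force: [-7.3, 1.2, 40.7]
width: 0.45
```

```bash
python3 -c "
from h import *
tw()"
```

```text
head 178.7 tq [-0.4992  1.6244  0.1052] F [  6.7695   1.1559 -40.7638] [ 0.5397 -0.0713  0.0808] q7 1.81 t 39.8
```

Request:
servo_tool:
  slide:
    - [0,0,-0.02]
    - [0,0,-0.03]
    - [0,0,-0.03]
    - [0,0,-0.03]
  turn: [0,0,0,0]

```text
t: 40.13
tool_pos: [0.5394, -0.0713, 0.0817]
eef_rot: [0.007, 0.011, 1.0, 0.0]
contact_force: [2.8, 0.1, 12.2]
width: 0.451
```

Request:
servo_tool:
  slide:
    - [0,0,0]
    - [0,0,0]
    - [0,0,0]
    - [0,0,0]
    - [0,0,0]
    - [0,0,-0.2]
    - [0,0,-0.55]
    - [0,0,-0.55]
  turn: [0,0,0,0,0,0,0,0]
  jaw: 0.75

```text
t: 40.8
tool_pos: [0.5357, -0.0719, 0.1642]
eef_rot: [0.004, 0.012, 1.0, -0.0]
contact_force: [0.7, -0.7, 0.5]
width: 0.747
```

Request:
servo_tool:
  slide:
    - [0,-0.5,0]
    - [0,-0.85,0]
    - [0,-0.85,0]
    - [0,-0.85,0]
    - [0,-0.85,0]
  turn: [0,0,0,0,0]

```text
t: 41.22
tool_pos: [0.529, -0.2022, 0.1595]
eef_rot: [-0.0, 0.015, 1.0, -0.001]
contact_force: [0.0, 0.5, -0.3]
width: 0.748
```

Run:
```python
from h import *
caps("top",(.028,.11))
t=cv2.imread("pics/x.png")[...,::-1].astype(int);mx=t.max(2);mn=t.min(2);u,v=np.meshgrid(range(640),range(480))
for c in blobs((mn>110)&(mx-mn<40)&(v>130)&(v<300)&(u>280)&(u<460),250,3000): print("can",cen(c).round(1),cv2.contourArea(c),cv2.minAreaRect(c))
go([.534,-.068,.083],-1.5)
```

```text
cap [297.8 470.1] 313.0 [array([-0.0219,  0.0419]), array([0.0114, 0.0382])]
cap [396.2 460.9] 59.0 [array([-0.0014, -0.2029]), array([ 0.0306, -0.1906])]
cap [313.9 449.1] 244.5 [array([0.0287, 0.0016]), array([0.0586, 0.0005])]
cap [322.1 436.5] 68.0 [array([ 0.0589, -0.0189]), array([ 0.0869, -0.0186])]
cap [424.8 358.4] 160.0 [array([ 0.2492, -0.2792]), array([ 0.2646, -0.2619])]
cap [342.3 245.2] 139.5 [array([ 0.5361, -0.0737]), array([ 0.5327, -0.0699])]
cap [380.3 241.8] 68.0 [array([ 0.5442, -0.1712]), array([ 0.5403, -0.161 ])]
cap [405. 226.] 102.0 [array([ 0.5846, -0.2352]), array([ 0.578 , -0.2208])]
cap [205.6 217.9] 173.5 [array([0.6086, 0.2776]), array([0.6004, 0.2584])]
cap [199.4 172.1] 116.5 [array([0.7277, 0.295 ]), array([0.7117, 0.2746])]
can [340.7 245.4] 537.0 ((341.0, 245.0), (24.0, 24.0), 90.0)
can [453.8 255.3] 272.5 ((454.60003662109375, 253.6999969482422), (9.803058624267578, 47.750389099121094), 18.434947967529297)
can [419.1 254.7] 2508.5 ((415.0367126464844, 257.51080322265625), (47.383033752441406, 94.88610076904297), 27.7185001373291)
can [352.3 144.7] 583.0 ((352.5028076171875, 144.15447998046875), (69.25672912597656, 15.51530647277832), 12.994616508483887)
pos [ 0.5295 -0.1994  0.1592] head 178.5 w 0.755 q7 2.01 t 41.2667 F [ 0.0638  1.0457 -0.0118]
slide [-0.008  0.876  0.508] turn [np.float64(0.0), np.float64(-1.5), np.float64(1.5)]
```

Request:
servo_tool:
  slide:
    - [-0.01,0.3,0]
    - [-0.01,0.6,0]
    - [-0.01,0.85,0]
    - [-0.01,0.86,0]
    - [-0.01,0.86,0]
    - [-0.01,0.86,0]
  turn: [0,0,0,0,0,0]

```text
t: 41.77
tool_pos: [0.5345, -0.068, 0.1595]
eef_rot: [-0.0, 0.01, 1.0, 0.0]
contact_force: [0.1, -0.4, 1.1]
width: 0.747
```

Request:
servo_tool:
  slide:
    - [0,0,0.15]
    - [0,0,0.3]
    - [0,0,0.42]
    - [0,0,0.5]
    - [0,0,0.505]
    - [0,0,0.505]
  turn: [0,0,0,0,0,0]

```text
t: 42.27
tool_pos: [0.5341, -0.0709, 0.0835]
eef_rot: [-0.001, 0.012, 1.0, -0.0]
contact_force: [0.6, 0.0, 0.5]
width: 0.75
```

Request:
servo_tool:
  slide:
    - [0,0,0]
    - [0,0,0]
    - [0,0,0]
    - [0,0,0]
    - [0,0,0]
    - [0,0,0]
    - [0,0,0]
    - [0,0,0]
  turn: [0,0,0,0,0,0,0,0]
  jaw: 0

```text
t: 42.93
tool_pos: [0.5351, -0.0701, 0.0844]
eef_rot: [0.001, 0.011, 1.0, -0.0]
contact_force: [-1.0, -2.1, 3.6]
width: 0.449
```

Request:
servo_tool:
  slide:
    - [0,0,-0.08]
    - [0,0,-0.16]
    - [0,0,-0.24]
    - [0,0,-0.32]
    - [0,0,-0.4]
    - [0,0,-0.45]
    - [0,0,-0.45]
    - [0,0,-0.45]
  turn: [0,0,0,0.02,0.04,0.06,0.08,0.094]

```text
t: 43.6
tool_pos: [0.5339, -0.0687, 0.1509]
eef_rot: [-0.001, 0.11, 0.994, 0.0]
contact_force: [-1.0, 0.1, -4.5]
width: 0.454
```

```bash
python3 -c "
from h import *
go([.582,.178,.15],-12.8)
tw()"
```

```text
pos [ 0.5339 -0.0687  0.1509] head 167.3 w 0.454 q7 1.58 t 43.6 F [-1.043   0.1479 -4.455 ]
slide [0.048 1.675 0.007] turn [np.float64(0.001), np.float64(-1.499), np.float64(1.501)]
head 167.3 tq [-0.0584 -0.0353 -0.0572] F [ 1.0429 -0.0869  4.4566] [ 0.5339 -0.0687  0.1509] q7 1.58 t 43.6
```

Request:
servo_tool:
  slide:
    - [0,0.12,0]
    - [0.01,0.27,0]
    - [0.01,0.43,0]
    - [0.02,0.58,0]
    - [0.02,0.72,0]
    - [0.024,0.81,0]
    - [0.024,0.838,0]
  turn: [0,0,0,0,0,0,0]

```text
t: 44.18
tool_pos: [0.5579, 0.0574, 0.1504]
eef_rot: [-0.001, 0.107, 0.994, 0.001]
contact_force: [0.5, 1.4, -4.1]
width: 0.453
```

Request:
servo_tool:
  slide:
    - [0,0.12,0]
    - [0.01,0.27,0]
    - [0.01,0.43,0]
    - [0.02,0.58,0]
    - [0.02,0.72,0]
    - [0.024,0.81,0]
    - [0.024,0.838,0]
    - [0.024,0.838,0]
  turn: [0,0,0,0,0,0,0,0]

```text
t: 44.85
tool_pos: [0.5821, 0.1775, 0.1509]
eef_rot: [-0.0, 0.109, 0.994, -0.0]
contact_force: [0.5, -0.4, -3.5]
width: 0.45
```

```bash
python3 -c "
from h import *
go([.582,.178,.092],-12.8)
hang()"
```

```text
pos [0.5821 0.1775 0.1509] head 167.5 w 0.45 q7 1.16 t 44.85 F [ 0.4738 -0.3924 -3.5159]
slide [0.001 0.003 0.393] turn [np.float64(0.002), np.float64(-1.498), np.float64(1.502)]
tool [0.5821 0.1775 0.1509] tq [-0.0269  0.0024  0.0378] w 0.4496244091320845
pred low right/front/left [390.9 213.9] [374.9 220.6] [365.3 207.6]
px/mm x [0.1649 0.226 ] y [ 0.2742 -0.1143]
[[368, 192], [367, 208], [375, 218], [391, 214], [396, 220], [402, 218], [402, 203], [396, 198], [397, 192], [389, 193], [384, 198], [375, 199], [371, 195], [371, 191]]
```

Request:
servo_tool:
  slide:
    - [0,0,0.05]
    - [0,0,0.12]
    - [0,0,0.18]
    - [0,0,0.24]
    - [0,0,0.29]
    - [0,0,0.33]
    - [0,0,0.37]
    - [0,0,0.4]
  turn: [0,0,0,0,0,0,0,0]

```text
t: 45.57
tool_pos: [0.5822, 0.1773, 0.0906]
eef_rot: [-0.0, 0.11, 0.994, -0.0]
contact_force: [-0.4, 0.6, -2.6]
width: 0.452
```

Request:
servo_tool:
  slide:
    - [0,0,0.005]
    - [0,0,0.006]
    - [0,0,0.007]
    - [0,0,0.008]
    - [0,0,0.01]
    - [0,0,0.01]
    - [0,0,0.01]
    - [0,0,0.01]
  turn: [0.0597,0.119,0.179,0.239,0.298,0.358,0.418,0.477]

```text
t: 46.23
tool_pos: [0.5817, 0.1769, 0.0898]
eef_rot: [-0.0, 0.575, 0.818, -0.001]
contact_force: [-1.4, -0.9, -3.6]
width: 0.455
```

```bash
python3 -c "
from h import *
tw()"
```

```text
head 109.9 tq [ 0.6325 -0.2946 -0.0982] F [-0.3765 -1.638   3.5644] [0.5817 0.1769 0.0898] q7 0.35 t 46.2
```

Request:
servo_tool:
  slide:
    - [0,0,0.001]
    - [0,0,0.002]
    - [0,0,0.003]
    - [0,0,0.004]
  turn: [0.0597,0.119,0.179,0.239]

```text
t: 46.57
tool_pos: [0.5814, 0.1769, 0.0892]
eef_rot: [-0.0, 0.759, 0.651, -0.001]
contact_force: [-2.0, -1.6, -2.7]
width: 0.456
```

```bash
python3 -c "
from h import *
tw()"
```

```text
head 81.3 tq [ 0.5578 -0.7007 -0.0035] F [-1.8392 -1.7359  2.7439] [0.5814 0.1769 0.0892] q7 -0.06 t 46.6
```

Request:
servo_tool:
  slide:
    - [0,0,0.001]
    - [0,0,0.002]
    - [0,0,0.003]
    - [0,0,0.004]
  turn: [0.0597,0.119,0.179,0.239]

```text
t: 46.9
tool_pos: [0.5817, 0.1754, 0.0892]
eef_rot: [0.001, 0.896, 0.444, -0.001]
contact_force: [-2.3, -4.6, 0.5]
width: 0.454
```

```bash
python3 -c "
from h import *
tw()"
```

```text
head 52.8 tq [-0.3443 -1.3013 -0.461 ] F [-5.0085  0.9462 -0.5286] [0.5817 0.1754 0.0892] q7 -0.47 t 46.9
```

Request:
servo_tool:
  slide:
    - [0,0,0.001]
    - [0,0,0.002]
    - [0,0,0.003]
    - [0,0,0.004]
  turn: [0.0597,0.119,0.179,0.239]

```text
t: 47.23
tool_pos: [0.5824, 0.1762, 0.0891]
eef_rot: [0.001, 0.978, 0.21, -0.0]
contact_force: [-3.5, -2.5, 2.7]
width: 0.452
```

```bash
python3 -c "
from h import *
tw()"
```

```text
head 24.2 tq [-0.5259 -1.1586 -0.7073] F [-4.2278  0.8672 -2.6553] [0.5824 0.1762 0.0891] q7 -0.87 t 47.2
```

Request:
servo_tool:
  slide:
    - [0,0,0]
    - [0,0,0]
    - [0,0,0]
    - [0,0,0]
    - [0,0,-0.1]
    - [0,0,-0.3]
    - [0,0,-0.6]
    - [0,0,-0.6]
  turn: [0.02,0.02,0.02,0.02,0.02,0.02,0.02,0.02]
  jaw: 0.7

```text
t: 47.9
tool_pos: [0.5869, 0.1768, 0.186]
eef_rot: [-0.001, 0.982, 0.191, 0.006]
contact_force: [1.1, -0.0, 0.3]
width: 0.695
```

Request:
servo_tool:
  slide:
    - [0,0,0]
    - [0,0,0]
    - [0,0,0]
    - [0,0,0]
    - [0,0,0]
    - [0,0,0]
    - [0,0,0]
    - [0,0,0]
  turn: [-0.0596,-0.119,-0.179,-0.238,-0.298,-0.358,-0.417,-0.477]

```text
t: 48.57
tool_pos: [0.583, 0.1773, 0.1796]
eef_rot: [0.0, 0.769, 0.64, 0.001]
contact_force: [0.2, 0.0, 0.1]
width: 0.696
```

Request:
servo_tool:
  slide:
    - [0,0,0]
    - [0,0,0]
    - [0,0,0]
    - [0,0,0]
    - [0,0,0]
  turn: [-0.0596,-0.119,-0.179,-0.238,-0.245]

```text
t: 48.98
tool_pos: [0.583, 0.1771, 0.1797]
eef_rot: [0.0, 0.583, 0.813, 0.001]
contact_force: [-0.5, -0.8, -0.2]
width: 0.703
```

```bash
python3 -c "
from h import *
go([.726,.300,.17],109)"
```

```text
pos [0.583  0.1771 0.1797] head 108.7 w 0.703 q7 0.28 t 48.9833 F [-0.5419 -0.7976 -0.1568]
slide [0.47  1.166 0.068] turn [np.float64(-0.002), np.float64(-1.502), np.float64(1.498)]
```

Request:
servo_tool:
  slide:
    - [0.12,0.3,0]
    - [0.235,0.583,0]
    - [0.235,0.583,0]
    - [0.235,0.583,0]
  turn: [0,0,0,0]

```text
t: 49.32
tool_pos: [0.6559, 0.2421, 0.1781]
eef_rot: [0.001, 0.583, 0.812, 0.001]
contact_force: [0.4, 0.4, 0.0]
width: 0.699
```

Request:
servo_tool:
  slide:
    - [0.12,0.3,0.1]
    - [0.235,0.583,0.2]
    - [0.235,0.583,0.3]
    - [0.235,0.583,0.3]
    - [0.235,0.583,0.3]
    - [0.235,0.583,0.3]
  turn: [0,0,0,0,0,0]

```text
t: 49.82
tool_pos: [0.7257, 0.298, 0.1343]
eef_rot: [0.001, 0.585, 0.811, -0.0]
contact_force: [-0.3, -0.1, -0.7]
width: 0.7
```

Run:
```python
from h import *
go([.726,.300,.012],109)
caps("scene",(.028,.112))
im=cv2.imread("pics/x.png");cv2.imwrite("pics/c9.png",cv2.resize(im[130:290,330:470],None,fx=3.6,fy=3.6,interpolation=2))
```

```text
pos [0.7257 0.298  0.1343] head 108.4 w 0.7 q7 0.2 t 49.8167 F [-0.3452 -0.1491 -0.7494]
slide [0.013 0.006 0.815] turn [np.float64(-0.005), np.float64(-1.505), np.float64(1.495)]
cap [356.3 395.9] 156.0 [array([ 0.9412, -0.2358]), array([ 0.9571, -0.2578])]
cap [239.5 293.4] 178.0 [array([ 0.529 , -0.2937]), array([ 0.5753, -0.3114])]
cap [439.1 226.5] 44.5 [array([0.7242, 0.3043]), array([0.7561, 0.2423])]
cap [377.4 205.3] 135.0 [array([0.5436, 0.2178]), array([0.5888, 0.1622])]
cap [403.5 194.4] 145.5 [array([0.5639, 0.3143]), array([0.6076, 0.2516])]
cap [ 8.2 72.4] 104.0 [array([-0.8972, -0.439 ]), array([-0.7453, -0.446 ])]
cap [445.4  16.1] 377.5 [array([-0.0712,  1.2414]), array([0.0196, 1.1101])]
cap [484.7  14.3] 166.0 [array([0.0328, 1.3936]), array([0.1159, 1.2511])]
```

View pics/c9.png

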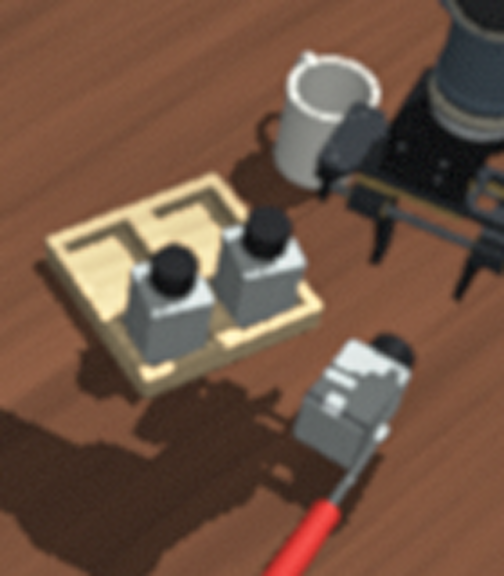

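Request:
servo_tool:
  slide:
    - [0.01,0,0.2]
    - [0.01,0,0.4]
    - [0.01,0,0.6]
    - [0.01,0,0.75]
    - [0.01,0,0.815]
    - [0.01,0,0.815]
    - [0.01,0,0.815]
  turn: [0,0,0,0,0,0,0]

```text
t: 50.45
tool_pos: [0.726, 0.3009, 0.0128]
eef_rot: [0.001, 0.584, 0.812, 0.001]
contact_force: [0.3, 0.1, 0.3]
width: 0.701
```

Request:
servo_tool:
  slide:
    - [0,0,0]
    - [0,0,0]
    - [0,0,0]
    - [0,0,0]
    - [0,0,0]
    - [0,0,0]
    - [0,0,0]
    - [0,0,0]
  turn: [0,0,0,0,0,0,0,0]
  jaw: 0

```text
t: 51.12
tool_pos: [0.7255, 0.3016, 0.012]
eef_rot: [0.0, 0.584, 0.812, 0.0]
contact_force: [-1.9, -0.1, 5.8]
width: 0.452
```

Request:
servo_tool:
  slide:
    - [0,0,-0.2]
    - [0,0,-0.4]
    - [0,0,-0.6]
    - [0,0,-0.8]
    - [0,0,-1.0]
    - [0,0,-1.0]
  turn: [0,0,0,0,0,0]

```text
t: 51.62
tool_pos: [0.7285, 0.302, 0.1674]
eef_rot: [0.003, 0.583, 0.812, 0.004]
contact_force: [1.8, -0.3, -1.6]
width: 0.448
```

Request:
servo_tool:
  slide:
    - [0,0,-0.27]
    - [0,0,0]
    - [0,0,-0.27]
    - [0,0,0]
    - [0,0,-0.27]
    - [0,0,0]
    - [0,0,-0.27]
    - [0,0,0]
  turn: [0,0,0,0,0,0,0,0]

```text
t: 52.28
tool_pos: [0.73, 0.302, 0.1683]
eef_rot: [0.004, 0.584, 0.812, 0.005]
contact_force: [6.2, 0.7, 2.6]
width: 0.448
```

Request:
servo_tool:
  slide:
    - [0,0,-0.3]
    - [0,0,-0.3]
    - [0,0,-0.3]
    - [0,0,-0.3]
    - [0,0,-0.3]
    - [0,0,-0.3]
  turn: [0,0,0,0,0,0]

```text
t: 52.78
tool_pos: [0.7246, 0.3014, 0.2046]
eef_rot: [-0.001, 0.584, 0.812, -0.001]
contact_force: [-1.1, 0.1, -4.4]
width: 0.447
```

```bash
python3 -c "
from h import *
go([.66,.03,.21],167)
hang(18.7)"
```

```text
pos [0.7246 0.3014 0.2046] head 108.6 w 0.447 q7 0.17 t 52.7833 F [-1.1106  0.0792 -4.446 ]
slide [-1.578 -0.984 -0.035] turn [np.float64(-0.487), np.float64(-1.987), np.float64(1.013)]
tool [0.7246 0.3014 0.2046] tq [0.067  0.0107 0.0163] w 0.44714373814409025
pred low right/front/left [458.1 204.8] [450.7 217.7] [432.5 209.7]
px/mm x [0.2998 0.1361] y [ 0.1281 -0.2208]
[[443, 188], [436, 199], [431, 216], [444, 223], [449, 223], [455, 214], [461, 194], [458, 194], [453, 200], [447, 199], [442, 194]]
```

Request:
servo_tool:
  slide:
    - [-0.12,-0.08,0]
    - [-0.3,-0.19,0]
    - [-0.48,-0.3,0]
    - [-0.63,-0.4,0]
    - [-0.75,-0.47,0]
    - [-0.789,-0.492,0]
    - [-0.789,-0.492,0]
  turn: [0,0,0,0,0,0,0]

```text
t: 53.42
tool_pos: [0.6929, 0.1623, 0.2064]
eef_rot: [0.0, 0.586, 0.811, -0.0]
contact_force: [0.5, 0.3, -3.8]
width: 0.448
```

Request:
servo_tool:
  slide:
    - [-0.12,-0.08,0]
    - [-0.3,-0.19,0]
    - [-0.48,-0.3,0]
    - [-0.63,-0.4,0]
    - [-0.75,-0.47,0]
    - [-0.789,-0.492,0]
    - [-0.789,-0.492,0]
  turn: [0,0,0,0,0,0,0]

```text
t: 54.0
tool_pos: [0.6611, 0.0291, 0.2062]
eef_rot: [0.0, 0.585, 0.811, 0.0]
contact_force: [-0.1, -0.1, -3.5]
width: 0.441
```

Request:
servo_tool:
  slide:
    - [0,0,0.05]
    - [0,0,0.15]
    - [0,0,0.25]
    - [0,0,0.35]
    - [0,0,0.42]
    - [0,0,0.48]
    - [0,0,0.52]
    - [0,0,0.55]
  turn: [-0.05,-0.11,-0.17,-0.23,-0.29,-0.35,-0.41,-0.46]

```text
t: 54.67
tool_pos: [0.6613, 0.0344, 0.122]
eef_rot: [-0.001, 0.136, 0.991, 0.001]
contact_force: [-0.6, -0.5, -4.6]
width: 0.442
```

Request:
servo_tool:
  slide:
    - [0,0,0.08]
    - [0,0,0.15]
    - [0,0,0.2]
    - [0,0,0.24]
    - [0,0,0.26]
    - [0,0,0.27]
  turn: [-0.02,-0.027,-0.027,-0.027,-0.027,-0.027]

```text
t: 55.17
tool_pos: [0.6723, 0.0355, 0.0917]
eef_rot: [0.012, 0.112, 0.994, 0.005]
contact_force: [3.6, 5.1, 28.0]
width: 0.435
```

```bash
python3 -c "
from h import *
tw()"
```

```text
head 167.2 tq [-1.1635 -0.6037 -0.0736] F [ -2.9861   6.0716 -27.8865] [0.6723 0.0355 0.0917] q7 1.47 t 55.2
```

Request:
servo_tool:
  slide:
    - [0,0,-0.03]
    - [0,0,-0.05]
    - [0,0,-0.05]
    - [0,0,-0.05]
  turn: [0,0,0,0]

```text
t: 55.5
tool_pos: [0.6647, 0.0331, 0.0929]
eef_rot: [0.004, 0.112, 0.994, 0.002]
contact_force: [3.1, 2.5, 8.7]
width: 0.439
```

Request:
servo_tool:
  slide:
    - [0,0,0]
    - [0,0,0]
    - [0,0,0]
    - [0,0,0]
    - [0,0,0]
    - [0,0,-0.2]
    - [0,0,-0.55]
    - [0,0,-0.55]
  turn: [0,0,0,0,0,0,0,0]
  jaw: 0.75

```text
t: 56.17
tool_pos: [0.6635, 0.0292, 0.1781]
eef_rot: [0.004, 0.113, 0.994, 0.001]
contact_force: [2.3, -0.8, 0.9]
width: 0.743
```

Request:
servo_tool:
  slide:
    - [0,-0.5,0]
    - [0,-0.85,0]
    - [0,-0.85,0]
    - [0,-0.85,0]
    - [0,-0.85,0]
  turn: [0,0,0,0,0]

```text
t: 56.58
tool_pos: [0.6307, -0.0993, 0.1731]
eef_rot: [-0.0, 0.117, 0.993, -0.001]
contact_force: [0.1, 0.6, -0.8]
width: 0.754
```

Run:
```python
from h import *
caps("top",(.028,.11))
t=cv2.imread("pics/x.png")[...,::-1].astype(int);mx=t.max(2);mn=t.min(2);u,v=np.meshgrid(range(640),range(480))
for c in blobs((mn>110)&(mx-mn<40)&(v>130)&(v<300)&(u>180)&(u<460),250,3000): print("can",cen(c).round(1),cv2.contourArea(c),cv2.minAreaRect(c))
for c in blobs((t[...,0]>150)&(t[...,1]<60),20,3000): print("red",cen(c))
c=None
i0=cv2.imread("pics/top0.png").astype(int)
for c in blobs((i0[...,2]>150)&(i0[...,1]<60),20,3000): print("red0",cen(c))
go([.66,.035,.083],167)
```

```text
cap [252.6 430.1] 164.0 [array([0.0756, 0.1546]), array([0.1025, 0.1434])]
cap [427.5 247. ] 122.5 [array([ 0.5304, -0.2921]), array([ 0.5273, -0.2739])]
cap [241.7 225.9] 163.5 [array([0.5872, 0.1846]), array([0.5804, 0.1715])]
cap [205.6 217.8] 171.5 [array([0.6088, 0.2777]), array([0.6006, 0.2584])]
cap [366.  292.7] 384.5 [array([ 0.4149, -0.1328]), array([ 0.4194, -0.1251])]
cap [299.8 185.9] 157.5 [array([0.6903, 0.035 ]), array([0.6767, 0.0316])]
cap [332.3 184.2] 104.5 [array([ 0.6942, -0.0492]), array([ 0.6804, -0.0469])]
can [418.8 267.6] 833.0 ((418.9741516113281, 267.06036376953125), (26.786516189575195, 34.2709846496582), 23.198591232299805)
can [241.9 226.5] 544.0 ((243.6810302734375, 227.0775909423828), (28.362192153930664, 24.816919326782227), 23.198591232299805)
can [207.6 219.3] 283.5 ((208.4309844970703, 219.2567901611328), (28.111003875732422, 25.6851806640625), 25.34617805480957)
can [299.4 187.2] 526.5 ((299.6538391113281, 187.23077392578125), (24.122283935546875, 24.122283935546875), 11.309932708740234)
pos [ 0.6316 -0.0958  0.1728] head 166.8 w 0.749 q7 1.63 t 56.6333 F [ 0.0278  1.0979 -1.1686]
slide [0.014 0.892 0.599] turn [np.float64(-0.002), np.float64(-1.502), np.float64(1.498)]
```

Request:
servo_tool:
  slide:
    - [-0.1,0.3,0]
    - [-0.1,0.6,0]
    - [-0.1,0.85,0]
    - [-0.1,0.899,0]
    - [-0.1,0.899,0]
    - [-0.1,0.899,0]
  turn: [0,0,0,0,0,0]

```text
t: 57.13
tool_pos: [0.6768, 0.0369, 0.1721]
eef_rot: [-0.001, 0.111, 0.994, 0.0]
contact_force: [-0.1, -1.2, 0.5]
width: 0.75
```

Request:
servo_tool:
  slide:
    - [0,0,0.15]
    - [0,0,0.3]
    - [0,0,0.45]
    - [0,0,0.55]
    - [0,0,0.593]
    - [0,0,0.593]
    - [0,0,0.593]
  turn: [0,0,0,0,0,0,0]

```text
t: 57.72
tool_pos: [0.6773, 0.0327, 0.0844]
eef_rot: [0.0, 0.114, 0.994, -0.0]
contact_force: [0.6, 0.9, -0.3]
width: 0.747
```

Request:
servo_tool:
  slide:
    - [0,0,0]
    - [0,0,0]
    - [0,0,0]
    - [0,0,0]
    - [0,0,0]
    - [0,0,0]
    - [0,0,0]
    - [0,0,0]
  turn: [0,0,0,0,0,0,0,0]
  jaw: 0

```text
t: 58.38
tool_pos: [0.6772, 0.0329, 0.0844]
eef_rot: [0.0, 0.113, 0.994, -0.0]
contact_force: [-1.0, -1.6, 3.4]
width: 0.448
```

Request:
servo_tool:
  slide:
    - [0,0,-0.1]
    - [0,0,-0.25]
    - [0,0,-0.42]
    - [0,0,-0.6]
    - [0,0,-0.76]
    - [0,0,-0.88]
    - [0,0,-0.94]
    - [0,0,-0.94]
  turn: [0,0,0,0,0,0,0,0]

```text
t: 59.05
tool_pos: [0.6777, 0.0343, 0.2262]
eef_rot: [0.001, 0.113, 0.994, 0.001]
contact_force: [0.4, 0.2, -5.3]
width: 0.45
```

```bash
python3 -c "
from h import *
go([.514,.286,.225],-12.8)
tw()"
```

```text
pos [0.6777 0.0343 0.2262] head 167.0 w 0.45 q7 1.42 t 59.05 F [ 0.415   0.1589 -5.3272]
slide [1.439 1.39  0.007] turn [np.float64(-0.001), np.float64(-1.501), np.float64(1.499)]
head 167.0 tq [-0.0028 -0.1952  0.0026] F [-0.3572  0.2392  5.3284] [0.6777 0.0343 0.2262] q7 1.42 t 59.0
```

Request:
servo_tool:
  slide:
    - [0.08,0.08,0]
    - [0.2,0.19,0]
    - [0.34,0.33,0]
    - [0.48,0.46,0]
    - [0.6,0.58,0]
    - [0.68,0.66,0]
    - [0.715,0.69,0]
    - [0.72,0.695,0]
  turn: [0,0,0,0,0,0,0,0]

```text
t: 59.72
tool_pos: [0.5932, 0.1616, 0.223]
eef_rot: [-0.002, 0.111, 0.994, -0.0]
contact_force: [0.4, -0.5, -4.6]
width: 0.445
```

Request:
servo_tool:
  slide:
    - [0.08,0.08,0]
    - [0.2,0.19,0]
    - [0.34,0.33,0]
    - [0.48,0.46,0]
    - [0.6,0.58,0]
    - [0.68,0.66,0]
    - [0.715,0.69,0]
    - [0.72,0.695,0]
  turn: [0,0,0,0,0,0,0,0]

```text
t: 60.38
tool_pos: [0.513, 0.2855, 0.2242]
eef_rot: [-0.0, 0.113, 0.994, -0.0]
contact_force: [-0.6, -0.2, -4.8]
width: 0.451
```

Request:
servo_tool:
  slide:
    - [0,0,0.1]
    - [0,0,0.22]
    - [0,0,0.34]
    - [0,0,0.44]
    - [0,0,0.5]
    - [0,0,0.5]
    - [0,0,0.5]
  turn: [0,0,0,0,0,0,0]

```text
t: 60.97
tool_pos: [0.5144, 0.284, 0.1499]
eef_rot: [0.0, 0.114, 0.993, -0.0]
contact_force: [0.0, 0.8, -4.5]
width: 0.448
```

```bash
python3 -c "
from h import *
go([.514,.286,.0905],-12.8)
hang()"
```

```text
pos [0.5144 0.284  0.1499] head 166.9 w 0.448 q7 0.93 t 60.9667 F [ 0.0378  0.8423 -4.4726]
slide [0.006 0.013 0.396] turn [np.float64(-0.003), np.float64(-1.503), np.float64(1.497)]
tool [0.5144 0.284  0.1499] tq [-0.0656  0.0571 -0.0615] w 0.44764182022743676
pred low right/front/left [399.7 184.4] [384.5 190.4] [375.2 178.7]
px/mm x [0.1604 0.2057] y [ 0.2599 -0.1039]
[[379, 163], [377, 179], [386, 190], [398, 185], [403, 169], [399, 164], [396, 168], [389, 169], [384, 168]]
```

Good alignment; insert and screw.

Request:
servo_tool:
  slide:
    - [0.006,0.012,0.05]
    - [0.006,0.012,0.12]
    - [0.006,0.012,0.18]
    - [0.006,0.012,0.24]
    - [0.006,0.012,0.29]
    - [0.006,0.012,0.33]
    - [0.006,0.012,0.37]
    - [0.006,0.012,0.395]
  turn: [0,0,0,0,0,0,0,0]

```text
t: 61.68
tool_pos: [0.5148, 0.2858, 0.0926]
eef_rot: [0.002, 0.114, 0.993, 0.0]
contact_force: [-0.5, -2.4, -3.1]
width: 0.449
```

Request:
servo_tool:
  slide:
    - [0,0,0.005]
    - [0,0,0.006]
    - [0,0,0.007]
    - [0,0,0.008]
    - [0,0,0.01]
    - [0,0,0.01]
    - [0,0,0.01]
    - [0,0,0.01]
  turn: [0.0597,0.119,0.179,0.239,0.298,0.358,0.418,0.477]

```text
t: 62.35
tool_pos: [0.5119, 0.2862, 0.0878]
eef_rot: [-0.0, 0.578, 0.816, -0.002]
contact_force: [-0.4, -1.8, -3.2]
width: 0.453
```

```bash
python3 -c "
from h import *
tw()"
```

```text
head 109.4 tq [ 0.5147 -0.614  -0.0284] F [-1.5594 -0.9883  3.1575] [0.5119 0.2862 0.0878] q7 0.12 t 62.4
```

Request:
servo_tool:
  slide:
    - [0,0,0.001]
    - [0,0,0.002]
    - [0,0,0.003]
    - [0,0,0.004]
    - [0,0,0.005]
    - [0,0,0.006]
  turn: [0.0597,0.119,0.179,0.239,0.298,0.358]

```text
t: 62.85
tool_pos: [0.514, 0.2859, 0.0873]
eef_rot: [0.002, 0.836, 0.549, 0.0]
contact_force: [3.3, -3.2, -6.3]
width: 0.447
```

```bash
python3 -c "
from h import *
tw()"
```

```text
head 66.6 tq [-1.3163 -0.5918 -0.2948] F [-1.6259  4.2626  6.2792] [0.514  0.2859 0.0873] q7 -0.49 t 62.9
```

Request:
servo_tool:
  slide:
    - [0,0,0.001]
    - [0,0,0.002]
    - [0,0,0.003]
    - [0,0,0.004]
  turn: [0.0597,0.119,0.179,0.239]

```text
t: 63.18
tool_pos: [0.5151, 0.2843, 0.0871]
eef_rot: [0.004, 0.946, 0.325, 0.002]
contact_force: [3.5, -6.0, -5.3]
width: 0.45
```

```bash
python3 -c "
from h import *
tw()"
```

```text
head 38.0 tq [-2.3227 -0.2752 -0.4914] F [-0.9016  6.8041  5.3482] [0.5151 0.2843 0.0871] q7 -0.9 t 63.2
```

Request:
servo_tool:
  slide:
    - [0,0,0.001]
    - [0,0,0.002]
    - [0,0,0.002]
    - [0,0,0.002]
    - [0,0,0.002]
    - [0,0,0.002]
  turn: [0.0597,0.119,0.179,0.239,0.298,0.35]

```text
t: 63.68
tool_pos: [0.5152, 0.2835, 0.0878]
eef_rot: [0.004, 0.999, -0.035, 0.003]
contact_force: [1.7, -8.3, 2.6]
width: 0.453
```

```bash
python3 -c "
from h import *
tw()"
```

```text
head -4.0 tq [-2.1127  0.1677 -0.7116] F [ 2.247   8.1649 -2.4926] [0.5152 0.2835 0.0878] q7 -1.49 t 63.7
```

Request:
servo_tool:
  slide:
    - [0,0,0]
    - [0,0,0]
    - [0,0,0]
    - [0,0,0]
    - [0,0,-0.1]
    - [0,0,-0.3]
    - [0,0,-0.7]
    - [0,0,-0.7]
  turn: [0.02,0.02,0.02,0.02,0.02,0.02,0.02,0.02]
  jaw: 0.7

```text
t: 64.35
tool_pos: [0.515, 0.2879, 0.1976]
eef_rot: [-0.002, 0.999, -0.053, 0.003]
contact_force: [1.4, -0.2, -0.5]
width: 0.698
```

```bash
python3 -c "
from h import *
go([.5345,-.294,.19],155.7)"
```

```text
pos [0.515  0.2879 0.1976] head -6.1 w 0.698 q7 -1.64 t 64.35 F [ 1.4042 -0.1732 -0.5266]
slide [0.543 3.843 0.039] turn [np.float64(0.151), np.float64(-1.349), np.float64(1.651)]
```

Request:
servo_tool:
  slide:
    - [0.136,0.961,0]
    - [0.136,0.961,0]
    - [0.136,0.961,0]
    - [0.136,0.961,0]
    - [0.136,0.961,0]
  turn: [0,0,0,0,0]

```text
t: 64.77
tool_pos: [0.5178, 0.1361, 0.1944]
eef_rot: [-0.001, 0.998, -0.058, 0.001]
contact_force: [-0.7, 0.8, -0.3]
width: 0.698
```

Request:
servo_tool:
  slide:
    - [0.136,0.961,0]
    - [0.136,0.961,0]
    - [0.136,0.961,0]
    - [0.136,0.961,0]
    - [0.136,0.961,0]
  turn: [0,0,0,0,0]

```text
t: 65.18
tool_pos: [0.5226, -0.0087, 0.1942]
eef_rot: [-0.0, 0.998, -0.058, 0.001]
contact_force: [-0.4, -0.1, -0.4]
width: 0.697
```

Request:
servo_tool:
  slide:
    - [0.136,0.961,0]
    - [0.136,0.961,0]
    - [0.136,0.961,0]
    - [0.136,0.961,0]
    - [0.136,0.961,0]
  turn: [0,0,0,0,0]

```text
t: 65.6
tool_pos: [0.5274, -0.1536, 0.194]
eef_rot: [0.001, 0.998, -0.057, 0.001]
contact_force: [-0.6, -0.2, 0.3]
width: 0.697
```

Request:
servo_tool:
  slide:
    - [0,0,0]
    - [0,0,0]
    - [0,0,0]
    - [0,0,0]
    - [0,0,0]
    - [0,0,0]
    - [0,0,0]
    - [0,0,0]
  turn: [-0.0596,-0.119,-0.179,-0.238,-0.298,-0.358,-0.417,-0.477]

```text
t: 66.27
tool_pos: [0.5284, -0.1464, 0.1929]
eef_rot: [-0.001, 0.9, 0.435, 0.001]
contact_force: [0.8, -0.6, 0.2]
width: 0.702
```

Request:
servo_tool:
  slide:
    - [0,0,0]
    - [0,0,0]
    - [0,0,0]
    - [0,0,0]
    - [0,0,0]
    - [0,0,0]
    - [0,0,0]
    - [0,0,0]
  turn: [-0.0596,-0.119,-0.179,-0.238,-0.298,-0.358,-0.417,-0.477]

```text
t: 66.93
tool_pos: [0.5284, -0.1464, 0.1929]
eef_rot: [-0.0, 0.582, 0.813, 0.001]
contact_force: [-0.3, 0.0, -0.6]
width: 0.699
```

Request:
servo_tool:
  slide:
    - [0,0,0]
    - [0,0,0]
    - [0,0,0]
    - [0,0,0]
    - [0,0,0]
    - [0,0,0]
    - [0,0,0]
    - [0,0,0]
  turn: [-0.0596,-0.119,-0.179,-0.238,-0.298,-0.358,-0.395,-0.395]

```text
t: 67.6
tool_pos: [0.5283, -0.1468, 0.193]
eef_rot: [0.0, 0.209, 0.978, 0.001]
contact_force: [-0.6, -0.4, 0.6]
width: 0.701
```

Run:
```python
from h import *
caps("top",(.028,.112))
go([.5347,-.294,.16],155.9)
```

```text
cap [289.3 471. ] 152.0 [array([-0.0238,  0.0631]), array([0.0104, 0.0578])]
cap [308.4 448.9] 98.5 [array([0.0291, 0.0153]), array([0.0597, 0.0132])]
cap [396.  390.2] 233.5 [array([ 0.171 , -0.2053]), array([ 0.1921, -0.1925])]
cap [197.  254.2] 166.0 [array([0.5153, 0.2986]), array([0.5132, 0.2775])]
cap [357. 231.] 71.5 [array([ 0.5724, -0.1116]), array([ 0.5664, -0.1051])]
cap [241.6 226. ] 163.5 [array([0.5871, 0.1847]), array([0.5802, 0.1713])]
cap [372.9 227.2] 67.5 [array([ 0.5821, -0.1527]), array([ 0.5755, -0.1435])]
cap [205.6 217.9] 172.0 [array([0.6084, 0.2775]), array([0.6001, 0.2577])]
pos [ 0.5282 -0.1471  0.1929] head 155.7 w 0.702 q7 1.5 t 67.65 F [0.2343 0.3707 0.4546]
slide [-0.443 -0.875  0.218] turn [np.float64(-0.002), np.float64(-1.502), np.float64(1.498)]
```

Run:
```python
from h import *
t=cv2.imread("pics/x.png")[...,::-1].astype(int);mx=t.max(2);mn=t.min(2);u,v=np.meshgrid(range(640),range(480))
for c in blobs((mn>110)&(mx-mn<40)&(v>130)&(v<330)&(u>280)&(u<500),150,3000): print("can",cen(c).round(1),cv2.contourArea(c),cv2.minAreaRect(c))
caps("scene",(.028,.112))
a=cv2.imread("pics/x.png")[200:340,190:340];cv2.imwrite("pics/c10.png",np.hstack([cv2.resize(a,None,fx=2.6,fy=2.6),cv2.resize(t[180:320,330:480,::-1].astype(np.uint8),None,fx=2.6,fy=2.6)]))
```

```text
can [491.2 294. ] 702.0 ((489.5, 294.0), (54.0, 19.0), 90.0)
can [426.5 256.6] 601.5 ((427.6239318847656, 256.1448974609375), (16.710594177246094, 62.563209533691406), 14.470293045043945)
can [352.3 144.8] 584.5 ((352.51031494140625, 144.1627197265625), (69.22882843017578, 15.73382568359375), 12.757533073425293)
cap [355. 397.] 148.0 [array([ 0.9412, -0.2399]), array([ 0.957 , -0.2616])]
cap [239.9 293.1] 195.0 [array([ 0.5289, -0.2923]), array([ 0.5752, -0.3102])]
cap [260.9 223.9] 113.0 [array([ 0.3696, -0.108 ]), array([ 0.4277, -0.1394])]
cap [377.5 204.7] 150.0 [array([0.5417, 0.2198]), array([0.587 , 0.1641])]
cap [403.5 194.4] 147.5 [array([0.5639, 0.3143]), array([0.6077, 0.2516])]
cap [387.6 175.2] 130.0 [array([0.4712, 0.3344]), array([0.5218, 0.2702])]
cap [266.7 118.5] 69.0 [array([-0.0144,  0.1929]), array([0.0722, 0.1391])]
cap [ 8.3 72.3] 104.0 [array([-0.8972, -0.4387]), array([-0.7453, -0.4457])]
cap [454.   80.1] 358.5 [array([0.2703, 0.9024]), array([0.3358, 0.7962])]
cap [445.5  16.1] 378.5 [array([-0.0711,  1.2415]), array([0.0197, 1.1101])]
cap [484.8  14.2] 166.0 [array([0.0325, 1.3946]), array([0.1155, 1.2519])]
cap [357.3   9.4] 172.5 [array([-0.3698,  0.9687]), array([-0.257 ,  0.8576])]
```

View pics/c10.png

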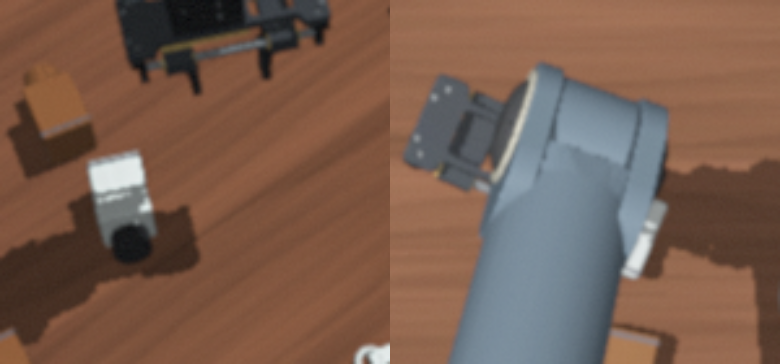

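Request:
servo_tool:
  slide:
    - [-0.443,-0.875,0.1]
    - [-0.443,-0.875,0.2]
    - [-0.443,-0.875,0.218]
    - [-0.443,-0.875,0.218]
    - [-0.443,-0.875,0.218]
    - [-0.443,-0.875,0.218]
    - [-0.443,-0.875,0.218]
  turn: [0,0,0,0,0,0,0]

```text
t: 68.28
tool_pos: [0.5345, -0.2945, 0.1596]
eef_rot: [-0.0, 0.211, 0.978, 0.001]
contact_force: [0.3, 0.7, -0.6]
width: 0.704
```

Request:
servo_tool:
  slide:
    - [0,0,0.2]
    - [0,0,0.4]
    - [0,0,0.6]
    - [0,0,0.8]
    - [0,0,0.95]
    - [0,0,0.99]
    - [0,0,0.99]
  turn: [0,0,0,0,0,0,0]

```text
t: 68.87
tool_pos: [0.5337, -0.2935, 0.01]
eef_rot: [-0.001, 0.21, 0.978, 0.001]
contact_force: [-0.6, 0.7, -0.3]
width: 0.697
```

Request:
servo_tool:
  slide:
    - [0,0,0]
    - [0,0,0]
    - [0,0,0]
    - [0,0,0]
    - [0,0,0]
    - [0,0,0]
    - [0,0,0]
    - [0,0,0]
  turn: [0,0,0,0,0,0,0,0]
  jaw: 0

```text
t: 69.53
tool_pos: [0.535, -0.2963, 0.0123]
eef_rot: [0.001, 0.211, 0.978, 0.0]
contact_force: [0.2, 0.9, 6.1]
width: 0.45
```

Request:
servo_tool:
  slide:
    - [0,0,-0.2]
    - [0,0,-0.4]
    - [0,0,-0.6]
    - [0,0,-0.8]
    - [0,0,-1.0]
    - [0,0,-1.0]
  turn: [0,0,0,0,0,0]

```text
t: 70.03
tool_pos: [0.5362, -0.2983, 0.1665]
eef_rot: [0.005, 0.211, 0.977, -0.001]
contact_force: [1.3, -1.0, -3.3]
width: 0.448
```

Request:
servo_tool:
  slide:
    - [0,0,-0.27]
    - [0,0,0]
    - [0,0,-0.27]
    - [0,0,0]
    - [0,0,-0.27]
    - [0,0,0]
    - [0,0,-0.27]
    - [0,0,0]
  turn: [0,0,0,0,0,0,0,0]

```text
t: 70.7
tool_pos: [0.5373, -0.2989, 0.1658]
eef_rot: [0.004, 0.211, 0.977, -0.001]
contact_force: [3.7, -2.8, -1.3]
width: 0.452
```

Request:
servo_tool:
  slide:
    - [0,0,0]
    - [0,0,0]
    - [0,0,0]
    - [0,0,0]
    - [0,0,0]
    - [0,0,0]
  turn: [0,0,0,0,0,0]

```text
t: 71.2
tool_pos: [0.5342, -0.2963, 0.1622]
eef_rot: [0.001, 0.211, 0.978, -0.0]
contact_force: [-0.2, 0.2, -4.0]
width: 0.45
```

```bash
python3 -c "
from h import *
go([.535,-.294,.09],155.7)
hang(-24)"
```

```text
pos [ 0.5342 -0.2963  0.1622] head 155.7 w 0.45 q7 1.81 t 71.2 F [-0.1624  0.1793 -3.9682]
slide [0.003 0.016 0.481] turn [np.float64(-0.0), np.float64(-1.5), np.float64(1.5)]
tool [ 0.5342 -0.2963  0.1622] tq [ 0.038  -0.0418  0.0266] w 0.45039662469867464
pred low right/front/left [249.6 292. ] [228.4 297.1] [225.  279.3]
px/mm x [0.0636 0.3063] y [ 0.3549 -0.0862]
[[244, 271], [234, 279], [224, 275], [229, 297], [249, 293]]
```

Request:
servo_tool:
  slide:
    - [0,0,-0.05]
    - [0,0,-0.1]
    - [0,0,-0.1]
    - [0,0,-0.1]
  turn: [-0.03,-0.06,-0.094,-0.094]

```text
t: 71.58
tool_pos: [0.5343, -0.2964, 0.1773]
eef_rot: [0.001, 0.113, 0.994, -0.0]
contact_force: [0.3, -0.3, -3.5]
width: 0.452
```

```bash
python3 -c "
from h import *
go([.494,.198,.175],167.2)"
```

```text
pos [ 0.5343 -0.2964  0.1773] head 167.0 w 0.452 q7 1.98 t 71.5833 F [ 0.2899 -0.3129 -3.4672]
slide [1.003 3.151 0.013] turn [np.float64(-0.002), np.float64(-1.502), np.float64(1.498)]
```

Request:
servo_tool:
  slide:
    - [0.03,0.1,0]
    - [0.08,0.25,0]
    - [0.14,0.44,0]
    - [0.19,0.6,0]
    - [0.23,0.72,0]
    - [0.25,0.788,0]
  turn: [0,0,0,0,0,0]

```text
t: 72.08
tool_pos: [0.5238, -0.1693, 0.1761]
eef_rot: [-0.0, 0.113, 0.994, 0.001]
contact_force: [-0.4, 0.5, -4.6]
width: 0.448
```

Request:
servo_tool:
  slide:
    - [0.03,0.1,0]
    - [0.08,0.25,0]
    - [0.14,0.44,0]
    - [0.19,0.6,0]
    - [0.23,0.72,0]
    - [0.25,0.788,0]
  turn: [0,0,0,0,0,0]

```text
t: 72.58
tool_pos: [0.5141, -0.0466, 0.1762]
eef_rot: [-0.0, 0.113, 0.994, 0.001]
contact_force: [0.2, 0.4, -3.9]
width: 0.448
```

Request:
servo_tool:
  slide:
    - [0.03,0.1,0]
    - [0.08,0.25,0]
    - [0.14,0.44,0]
    - [0.19,0.6,0]
    - [0.23,0.72,0]
    - [0.25,0.788,0]
  turn: [0,0,0,0,0,0]

```text
t: 73.08
tool_pos: [0.5045, 0.0766, 0.1763]
eef_rot: [0.0, 0.113, 0.994, 0.0]
contact_force: [-0.8, 0.7, -3.6]
width: 0.449
```

Request:
servo_tool:
  slide:
    - [0.03,0.1,0]
    - [0.08,0.25,0]
    - [0.14,0.44,0]
    - [0.19,0.6,0]
    - [0.23,0.72,0]
    - [0.25,0.788,0.1]
    - [0.25,0.788,0.16]
    - [0.25,0.788,0.16]
  turn: [0,0,0,0,0,0,0,0]

```text
t: 73.75
tool_pos: [0.4935, 0.1965, 0.1501]
eef_rot: [-0.002, 0.114, 0.993, -0.002]
contact_force: [-1.0, -1.4, -4.1]
width: 0.447
```

```bash
python3 -c "
from h import *
go([.494,.198,.0905],167.2)
hang()"
```

```text
pos [0.4935 0.1965 0.1501] head 166.9 w 0.447 q7 0.98 t 73.75 F [-1.0126 -1.4201 -4.1466]
slide [-0.002  0.012  0.397] turn [np.float64(-0.003), np.float64(-1.503), np.float64(1.497)]
tool [0.4935 0.1965 0.1501] tq [ 0.1831  0.0317 -0.0049] w 0.44652702837356406
pred low right/front/left [375.  193.9] [359.3 200.1] [350.4 187.9]
px/mm x [0.1547 0.2122] y [ 0.2684 -0.1072]
[[381, 173], [377, 174], [375, 178], [372, 175], [366, 181], [362, 181], [355, 174], [352, 175], [351, 190], [358, 202], [372, 197], [375, 193], [383, 198], [384, 201], [385, 183], [380, 177]]
```

Request:
servo_tool:
  slide:
    - [0,0.012,0.05]
    - [0,0.012,0.11]
    - [0,0.012,0.17]
    - [0,0.012,0.22]
    - [0,0.012,0.27]
    - [0,0.012,0.31]
    - [0,0.012,0.34]
    - [0,0.012,0.35]
  turn: [0,0,0,0,0,0,0,0]

```text
t: 74.47
tool_pos: [0.4989, 0.196, 0.1054]
eef_rot: [0.003, 0.116, 0.993, -0.0]
contact_force: [-9.0, -13.4, 43.1]
width: 0.454
```

```bash
python3 -c "
from h import *
tw()"
```

```text
head 166.7 tq [ 3.2332  1.194  -0.0722] F [  5.4216 -15.1291 -43.161 ] [0.4989 0.196  0.1054] q7 1.01 t 74.5
```

Request:
servo_tool:
  slide:
    - [0,0,-0.15]
    - [0,0,-0.3]
    - [0,0,-0.45]
    - [0,0,-0.45]
    - [0,0,-0.45]
  turn: [0,0,0,0,0]

```text
t: 74.88
tool_pos: [0.4956, 0.2001, 0.1674]
eef_rot: [0.001, 0.114, 0.993, 0.001]
contact_force: [0.8, -0.2, -3.2]
width: 0.452
```

Request:
servo_tool:
  slide:
    - [-0.03,-0.12,0]
    - [-0.07,-0.27,0]
    - [-0.11,-0.42,0]
    - [-0.14,-0.51,0]
    - [-0.146,-0.537,0]
  turn: [0,0,0,0,0]

```text
t: 75.3
tool_pos: [0.497, 0.1129, 0.165]
eef_rot: [-0.002, 0.116, 0.993, -0.002]
contact_force: [0.0, -0.8, -4.0]
width: 0.45
```

Request:
servo_tool:
  slide:
    - [-0.03,-0.12,0]
    - [-0.07,-0.27,0]
    - [-0.11,-0.42,0]
    - [-0.14,-0.51,0]
    - [-0.146,-0.537,0]
    - [-0.146,-0.537,0]
  turn: [0,0,0,0,0,0]

```text
t: 75.8
tool_pos: [0.5007, 0.0329, 0.1661]
eef_rot: [-0.001, 0.115, 0.993, -0.0]
contact_force: [0.0, 0.3, -3.3]
width: 0.452
```

Request:
servo_tool:
  slide:
    - [0,0,0.1]
    - [0,0,0.2]
    - [0,0,0.29]
    - [0,0,0.36]
    - [0,0,0.41]
    - [0,0,0.45]
    - [0,0,0.48]
    - [0,0,0.48]
  turn: [0,0,0,0,0,0,0,0]

```text
t: 76.47
tool_pos: [0.5009, 0.0336, 0.0945]
eef_rot: [-0.001, 0.114, 0.994, -0.0]
contact_force: [0.0, -0.3, -3.6]
width: 0.452
```

```bash
python3 -c "
from h import *
tw();hang()"
```

```text
head 167.0 tq [ 0.0311  0.0355 -0.0063] F [-0.1026 -0.3175  3.6189] [0.5009 0.0336 0.0945] q7 1.35 t 76.5
tool [0.5009 0.0336 0.0945] tq [ 0.0311  0.0355 -0.0063] w 0.45152379145431026
pred low right/front/left [336.3 233. ] [320.  239.7] [311.7 226.6]
px/mm x [0.1483 0.2316] y [ 0.2875 -0.1172]
[[312, 210], [312, 224], [320, 236], [335, 230], [334, 213], [317, 219]]
```

Request:
servo_tool:
  slide:
    - [0,0,0.03]
    - [0,0,0.06]
    - [0,0,0.08]
    - [0,0,0.09]
    - [0,0,0.09]
  turn: [0,0,0,0,0]

```text
t: 76.93
tool_pos: [0.5017, 0.0339, 0.0824]
eef_rot: [0.0, 0.114, 0.994, 0.001]
contact_force: [-1.7, 1.0, 4.6]
width: 0.454
```

Request:
servo_tool:
  slide:
    - [0,0,0]
    - [0,0,0]
    - [0,0,0]
    - [0,0,0]
    - [0,0,0]
    - [0,0,-0.2]
    - [0,0,-0.55]
    - [0,0,-0.55]
  turn: [0,0,0,0,0,0,0,0]
  jaw: 0.75

```text
t: 77.6
tool_pos: [0.5043, 0.0331, 0.1689]
eef_rot: [0.004, 0.114, 0.993, 0.001]
contact_force: [1.6, -0.8, 0.5]
width: 0.743
```

Request:
servo_tool:
  slide:
    - [0,-0.5,0]
    - [0,-0.85,0]
    - [0,-0.85,0]
    - [0,-0.85,0]
    - [0,-0.85,0]
    - [0,-0.85,0]
  turn: [0,0,0,0,0,0]

```text
t: 78.1
tool_pos: [0.4726, -0.0907, 0.1642]
eef_rot: [0.0, 0.114, 0.993, 0.0]
contact_force: [0.2, 0.8, -0.2]
width: 0.748
```

Run:
```python
from h import *
caps("top",(.028,.11))
t=cv2.imread("pics/x.png")[...,::-1].astype(int);mx=t.max(2);mn=t.min(2);u,v=np.meshgrid(range(640),range(480))
for c in blobs((mn>110)&(mx-mn<40)&(v>130)&(v<300)&(u>180)&(u<460),250,3000): print("can",cen(c).round(1),cv2.contourArea(c),cv2.minAreaRect(c))
go([.50,.035,.083],167)
```

```text
cap [288.  472.4] 136.5 [array([-0.0271,  0.0664]), array([0.0065, 0.061 ])]
cap [398.  278.2] 192.0 [array([ 0.4511, -0.215 ]), array([ 0.4533, -0.2019])]
cap [327.4 264. ] 68.0 [array([ 0.4883, -0.0351]), array([ 0.488 , -0.0338])]
cap [297.6 261.3] 140.5 [array([0.4955, 0.0412]), array([0.4948, 0.0375])]
cap [336.6 264.9] 42.0 [array([ 0.4859, -0.0585]), array([ 0.4858, -0.0557])]
cap [196.9 254.2] 168.0 [array([0.5153, 0.2987]), array([0.5132, 0.278 ])]
cap [241.7 225.9] 164.5 [array([0.5873, 0.1847]), array([0.5805, 0.1716])]
cap [205.7 217.9] 171.5 [array([0.6085, 0.2774]), array([0.6003, 0.2582])]
can [388.3 279.6] 334.5 ((388.22320556640625, 278.9167785644531), (9.80104923248291, 41.05076599121094), 6.115502834320068)
can [297.2 261.5] 538.0 ((297.182373046875, 261.4294128417969), (24.187747955322266, 24.62160873413086), 12.52880573272705)
can [355.8 275.3] 1510.0 ((358.88238525390625, 275.4706115722656), (43.17134094238281, 56.753334045410156), 14.03624439239502)
can [199.2 254.2] 291.5 ((198.44070434570312, 254.05413818359375), (25.990081787109375, 25.487512588500977), 21.037511825561523)
can [241.9 226.5] 542.5 ((243.6810302734375, 227.0775909423828), (28.362192153930664, 24.816919326782227), 23.198591232299805)
can [207.7 219.3] 282.0 ((207.7007293701172, 219.072998046875), (27.681188583374023, 24.605499267578125), 19.98310661315918)
can [352.3 144.8] 585.5 ((352.51031494140625, 144.1627197265625), (69.22882843017578, 15.73382568359375), 12.757533073425293)
pos [ 0.4728 -0.0898  0.1641] head 167.0 w 0.751 q7 1.57 t 78.15 F [-0.4132  0.8102  1.0661]
slide [0.01  0.851 0.541] turn [np.float64(0.0), np.float64(-1.5), np.float64(1.5)]
```

Request:
servo_tool:
  slide:
    - [0.04,0.3,0]
    - [0.04,0.6,0]
    - [0.04,0.82,0]
    - [0.04,0.856,0]
    - [0.04,0.856,0]
    - [0.04,0.856,0]
  turn: [0,0,0,0,0,0]

```text
t: 78.65
tool_pos: [0.4954, 0.0365, 0.1638]
eef_rot: [-0.0, 0.112, 0.994, -0.0]
contact_force: [0.0, -0.0, -0.3]
width: 0.755
```

Request:
servo_tool:
  slide:
    - [0,0,0.15]
    - [0,0,0.3]
    - [0,0,0.42]
    - [0,0,0.5]
    - [0,0,0.535]
    - [0,0,0.535]
    - [0,0,0.535]
  turn: [0,0,0,0,0,0,0]

```text
t: 79.23
tool_pos: [0.4958, 0.0346, 0.0842]
eef_rot: [0.0, 0.115, 0.993, -0.0]
contact_force: [-0.1, 0.1, -0.3]
width: 0.749
```

Request:
servo_tool:
  slide:
    - [0,0,0]
    - [0,0,0]
    - [0,0,0]
    - [0,0,0]
    - [0,0,0]
    - [0,0,0]
    - [0,0,0]
    - [0,0,0]
  turn: [0,0,0,0,0,0,0,0]
  jaw: 0

```text
t: 79.9
tool_pos: [0.496, 0.0361, 0.0842]
eef_rot: [0.0, 0.114, 0.994, 0.0]
contact_force: [-0.2, 2.4, 3.6]
width: 0.453
```

Request:
servo_tool:
  slide:
    - [0,0,-0.08]
    - [0,0,-0.16]
    - [0,0,-0.24]
    - [0,0,-0.32]
    - [0,0,-0.4]
    - [0,0,-0.44]
    - [0,0,-0.45]
    - [0,0,-0.45]
  turn: [0,0,0,0,0,0,0,0]

```text
t: 80.57
tool_pos: [0.4952, 0.0353, 0.1511]
eef_rot: [-0.0, 0.114, 0.994, -0.0]
contact_force: [0.2, -0.2, -3.9]
width: 0.45
```

```bash
python3 -c "
from h import *
go([.494,.198,.15],-12.8)
tw()"
```

```text
pos [0.4952 0.0353 0.1511] head 166.9 w 0.45 q7 1.31 t 80.5667 F [ 0.2395 -0.1635 -3.8599]
slide [0.253 1.055 0.007] turn [np.float64(-0.002), np.float64(-1.502), np.float64(1.498)]
head 166.9 tq [-0.0499 -0.0307  0.014 ] F [-0.2726 -0.1039  3.8598] [0.4952 0.0353 0.1511] q7 1.31 t 80.6
```

Request:
servo_tool:
  slide:
    - [0.03,0.1,0]
    - [0.06,0.22,0]
    - [0.08,0.34,0]
    - [0.1,0.44,0]
    - [0.12,0.5,0]
    - [0.126,0.527,0]
    - [0.126,0.527,0]
  turn: [0,0,0,0,0,0,0]

```text
t: 81.15
tool_pos: [0.4945, 0.1173, 0.1507]
eef_rot: [-0.001, 0.113, 0.994, -0.0]
contact_force: [-0.5, 0.7, -2.6]
width: 0.454
```

Request:
servo_tool:
  slide:
    - [0.03,0.1,0]
    - [0.06,0.22,0]
    - [0.08,0.34,0]
    - [0.1,0.44,0]
    - [0.12,0.5,0]
    - [0.126,0.527,0]
    - [0.126,0.527,0]
    - [0.126,0.527,0]
  turn: [0,0,0,0,0,0,0,0]

```text
t: 81.82
tool_pos: [0.4945, 0.1966, 0.1512]
eef_rot: [-0.0, 0.114, 0.993, -0.001]
contact_force: [0.2, -0.2, -2.6]
width: 0.452
```

```bash
python3 -c "
from h import *
go([.494,.198,.0905],-12.8)
hang()"
```

```text
pos [0.4945 0.1966 0.1512] head 166.9 w 0.452 q7 0.99 t 81.8167 F [ 0.1902 -0.1902 -2.6077]
slide [0.005 0.009 0.405] turn [np.float64(-0.003), np.float64(-1.503), np.float64(1.497)]
tool [0.4945 0.1966 0.1512] tq [-0.0268 -0.0224  0.012 ] w 0.45155914137512376
pred low right/front/left [375.3 193.8] [359.6 200. ] [350.7 187.8]
px/mm x [0.1548 0.2123] y [ 0.2684 -0.1073]
[[353, 172], [352, 187], [360, 198], [376, 194], [383, 198], [384, 201], [385, 182], [380, 177], [381, 173], [376, 175], [372, 173], [367, 178], [359, 178], [355, 171]]
```

Matches the earlier good insertions; insert and screw.

Request:
servo_tool:
  slide:
    - [0,0.009,0.05]
    - [0,0.009,0.12]
    - [0,0.009,0.18]
    - [0,0.009,0.24]
    - [0,0.009,0.29]
    - [0,0.009,0.33]
    - [0,0.009,0.37]
    - [0,0.009,0.4]
  turn: [0,0,0,0,0,0,0,0]

```text
t: 82.53
tool_pos: [0.4999, 0.1981, 0.0991]
eef_rot: [0.004, 0.115, 0.993, 0.002]
contact_force: [0.9, -5.5, 0.3]
width: 0.452
```

Request:
servo_tool:
  slide:
    - [0,0,0.005]
    - [0,0,0.006]
    - [0,0,0.007]
    - [0,0,0.008]
    - [0,0,0.01]
    - [0,0,0.01]
    - [0,0,0.01]
    - [0,0,0.01]
  turn: [0.0597,0.119,0.179,0.239,0.298,0.358,0.418,0.477]

```text
t: 83.2
tool_pos: [0.493, 0.1949, 0.0887]
eef_rot: [-0.0, 0.578, 0.816, -0.004]
contact_force: [-2.1, -7.7, -1.8]
width: 0.451
```

Request:
servo_tool:
  slide:
    - [0,0,0.001]
    - [0,0,0.002]
    - [0,0,0.003]
    - [0,0,0.004]
    - [0,0,0.005]
    - [0,0,0.006]
  turn: [0.0597,0.119,0.179,0.239,0.298,0.358]

```text
t: 83.7
tool_pos: [0.4942, 0.1963, 0.0882]
eef_rot: [0.002, 0.836, 0.548, -0.002]
contact_force: [-0.7, -4.3, -0.5]
width: 0.449
```

```bash
python3 -c "
from h import *
tw()"
```

```text
head 66.5 tq [-0.3948 -1.1881 -0.419 ] F [-4.1928  1.0242  0.5631] [0.4942 0.1963 0.0882] q7 -0.45 t 83.7
```

Request:
servo_tool:
  slide:
    - [0,0,0.001]
    - [0,0,0.002]
    - [0,0,0.003]
    - [0,0,0.004]
  turn: [0.0597,0.119,0.179,0.239]

```text
t: 84.03
tool_pos: [0.4957, 0.1973, 0.0881]
eef_rot: [0.002, 0.946, 0.326, 0.0]
contact_force: [-0.7, -3.5, 0.3]
width: 0.448
```

```bash
python3 -c "
from h import *
tw()"
```

```text
head 38.0 tq [-1.0341 -0.5043 -0.9332] F [-2.7407  2.3102 -0.2893] [0.4957 0.1973 0.0881] q7 -0.85 t 84.0
```

Request:
servo_tool:
  slide:
    - [0,0,0.001]
    - [0,0,0.002]
    - [0,0,0.002]
    - [0,0,0.002]
    - [0,0,0.002]
    - [0,0,0.002]
  turn: [0.0597,0.119,0.179,0.239,0.298,0.35]

```text
t: 84.53
tool_pos: [0.4954, 0.1976, 0.0885]
eef_rot: [0.002, 0.999, -0.034, 0.0]
contact_force: [-2.0, -3.6, 5.5]
width: 0.456
```

```bash
python3 -c "
from h import *
tw()"
```

```text
head -4.0 tq [-1.3332 -0.4795 -0.8209] F [-1.73    3.7812 -5.4954] [0.4954 0.1976 0.0885] q7 -1.43 t 84.5
```

Request:
servo_tool:
  slide:
    - [0,0,0]
    - [0,0,0]
    - [0,0,0]
    - [0,0,0]
    - [0,0,-0.1]
    - [0,0,-0.3]
    - [0,0,-0.7]
    - [0,0,-0.9]
  turn: [0,0,0,0,0,0,0,0]
  jaw: 0.7

```text
t: 85.2
tool_pos: [0.4943, 0.1994, 0.2173]
eef_rot: [0.001, 0.999, -0.033, -0.001]
contact_force: [0.6, 1.8, 1.4]
width: 0.7
```

Request:
servo_tool:
  slide:
    - [0,0.3,0]
    - [0,0.6,0]
    - [0,0.95,0]
    - [0,0.95,0]
    - [0,0.95,0]
  turn: [0,0,0,0,0]

```text
t: 85.62
tool_pos: [0.4849, 0.0524, 0.2172]
eef_rot: [-0.001, 0.999, -0.037, 0.001]
contact_force: [0.7, -0.8, 0.3]
width: 0.699
```

Request:
servo_tool:
  slide:
    - [0,0.3,0]
    - [0,0.6,0]
    - [0,0.95,0]
    - [0,0.95,0]
    - [0,0.95,0]
    - [0,0.95,0]
  turn: [0,0,0,0,0,0]

```text
t: 86.12
tool_pos: [0.4762, -0.0848, 0.2165]
eef_rot: [-0.001, 0.999, -0.034, 0.0]
contact_force: [-0.2, 1.6, -0.4]
width: 0.699
```

Run:
```python
from h import *
caps("top",(.113,))
a=cv2.imread("pics/x.png");caps("scene",(.113,));b=cv2.imread("pics/x.png")
cv2.imwrite("pics/c11.png",np.hstack([cv2.resize(a[120:310,110:310],(400,380)),cv2.resize(b[140:300,330:470],(333,380))]))
```

```text
cap [233.3 262.4] 161.5 [array([0.493 , 0.1904])]
cap [399.  276.7] 189.0 [array([ 0.4568, -0.2038])]
cap [197.  254.2] 166.5 [array([0.5132, 0.2773])]
cap [333.9 256.6] 119.5 [array([ 0.5055, -0.0494])]
cap [241.7 225.9] 164.5 [array([0.5802, 0.1711])]
cap [205.6 217.8] 169.5 [array([0.6001, 0.2575])]
cap [355.3 396.7] 150.5 [array([ 0.9572, -0.261 ])]
cap [377.6 204.6] 150.0 [array([0.5877, 0.1637])]
cap [403.5 194.4] 146.5 [array([0.6082, 0.2507])]
cap [362.4 184.7] 134.5 [array([0.5019, 0.1828])]
cap [387.6 175.2] 130.0 [array([0.5224, 0.2694])]
cap [275.5  82.8] 69.0 [array([-0.0663,  0.2792])]
cap [ 8.3 72.4] 106.0 [array([-0.7431, -0.4457])]
cap [453.9  80.1] 358.5 [array([0.336, 0.795])]
cap [445.5  16.1] 377.0 [array([0.0208, 1.1086])]
cap [484.7  14.2] 167.0 [array([0.1165, 1.2502])]
cap [357.5   9.3] 172.5 [array([-0.2559,  0.8574])]
```

Run:
```python
from h import *
im=shot("top","end");i0=cv2.imread("pics/top0.png")[...,::-1].astype(int)
for n,t in(("0",i0),("end",im)):
    m=(t[...,0]>120)&(t[...,0]-t[...,1]>90)&(t[...,0]-t[...,2]>90)
    print(n,"red",[(cen(c).round(1).tolist(),round(cv2.minAreaRect(c)[2],1)) for c in blobs(m,40,900)])
    g=(t.min(2)>140)&(t.max(2)-t.min(2)<30);g[:105]=False
    print([cen(c).round(1).tolist() for c in blobs(g,300,4000)])
p=[ray("top",q,.1)[:2] for q in([233.3,262.4],[197,254.2],[241.7,225.9],[205.6,217.8])];print(np.array(p))
from station import manip
manip.sign_off();print(state()["t"])
```

```text
0 red [([273.6, 143.1], 76.0)]
[[508.8, 294.5], [339.5, 270.2], [419.2, 267.5], [131.0, 256.6], [410.9, 215.6], [352.1, 144.5]]
end red [([273.5, 143.2], 78.7)]
[[509.5, 294.6], [233.1, 262.1], [131.0, 256.6], [241.7, 226.4], [352.0, 144.5]]
[[0.4932 0.1928]
 [0.5135 0.2804]
 [0.5813 0.1731]
 [0.6015 0.2607]]
the job is handed in; nothing more can be done
the job is handed in; nothing more can be done
```

All four grey cans now stand in their own rack pockets with their caps screwed down, and I have handed the job in; it gives no verdict. It finished at about 86 s of the 210 s allowed. The three brown look-alikes were left alone.

- **How it was done:** I gripped each lying can by its cap, lifted it and shook it upright. I then set it on the bench, gripped it again, lowered it into a pocket and turned the cap clockwise.
- **Caps:** I turned each one until the twisting torque rose to 0.6–0.9 N m, far above the 0.05 N m thread friction. That means the stop was reached, but I could not read the cap joints directly.
- **Positions:** the final top-camera check puts all four caps within about 6 mm of their pocket centres. All four are offset the same way, about 5 mm in y. The scene camera's estimates differ from these by 7–11 mm and lie up to about 18 mm from the pocket centres. I assumed too great a height for them and did not work them out again.
- **Bystanders:** the driver, spanner, mug and ring all stayed within 1 pixel in the top view. One can rested beside the driver's shaft for a while, and the driver did not move.

**What went wrong on the way:**
- The grip slackened on the first carry, and that can fell beyond the rack; I recovered it later.
- Four insertion attempts, three with the first can placed and one with the last, caught on a pocket rim with up to about 43 N at the wrist. I freed those cans, set them down, gripped them again and placed them.
- I could not view the closing picture because the 16-picture limit was reached, so the final check uses measurements only.

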